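Hang the slide carrier on the drying bar and cover its dish

TASK

Lift the slide carrier out of the green dish and hang it by its steel bail over the drying bar under the clear dust hood, so that it hangs freely and level, well on the bar. Then put the lid back on the empty dish so that it is fully seated all round. Work gently: do not bump the drying stand, shove the dish away, or disturb the bottles and the jar.

Things in the scene. Friction and masses are not known exactly. Their poses are not given: they have to be found in the camera images.
- carrier: White microscope-slide carrier, 84 (x) x 50 (y) x 26 mm, 0.2 kg; origin under its centre, z up. Steel strap bail (18 wide in y, 3 thick) in its x-z plane: legs at x +-40 up to z 76, then 25 deg slopes to a crest at x 0, z 95; open along y from z 30 up to the strap. Yellow tab on the crest, 24 (x) x 14 (y), z 97 to 136. Starts standing in the dish.
- carrier_saddle (a point): Point under the bail's crest, 88 mm above the carrier's origin, where the drying bar's axis lies when the carrier hangs on it.
- carrier_grip (a point): In the yellow tab, 121 mm above the carrier's origin: a good TCP place, fingers closing along the carrier's y on the 14 mm thickness; the tool may lean about that y axis, the fingertips still clear the strap.
- stand: Fixed drying stand; origin on the desk under the bar's middle, x from open front to back panel. Grey foot x -57 to 93, y -75 to 95, 8 mm high; white panel at x 80 to 86, y -70 to 90, 390 high; clear hood with blue edges, underside at z 390, x -22 to 84, y -70 to 90. Under it the bar can be served only with the tool leaning back to the stand's -x side by 25 to 50 deg.
- bar_mid (a point): Middle of the drying bar's axis, 160 mm above the desk (axes as the stand's). The bar is a horizontal steel rod 10 mm in diameter along the stand's y, from the free, rounded end at y = -60 mm to y = +48 mm, where it bends back (+x) to the panel.
- bar_end (a point): Free end of the drying bar, at stand y = -60 mm: the bail is threaded over this end, moving along the stand's +y.
- dish: Green open rectangular dish, outside 101 (x) x 67 (y) x 45 mm, walls and floor 4 mm; origin under its centre. Loose, 0.7 kg. The carrier stands in it with 4.5 mm play each side, its x along the dish's x.
- lid: Green lid, 112 (x) x 78 (y) mm; origin: centre of the skirt's lower edge. Plate z 6 to 10; skirt down to z 0, inside 106 x 72 (2.5 mm play each side over the dish). Square knob 20 x 20 in the middle, z 10 to 40. Starts on the desk, right way up; seated, the plate rests on the dish's rim, lid origin 39 mm above the dish's.
- lid_grip (a point): Middle of the lid's knob, 32 mm above the lid's origin: TCP place for a grasp from above.
- amber_bottle: Brown glass medicine bottle with a ribbed cream cap, 51 mm across, 120 high; origin under its centre. Bystander.
- specimen_jar: Clear jar with red lid, 63 mm across, 66 high; origin under its centre. Bystander.
- dropper_bottle: Brown dropper bottle with black rubber bulb, 33 mm across, 102 high; origin under its centre. Bystander.
Not all that is in view belongs to the job. What is shaped like the dish but blue is not meant.

How it is judged (in metres and radians):
On the way, in this order (a step that is already met when the one before it is completed fails the run):
1. the carrier is lifted clear of the dish (height (world z) of carrier above 0.055 m), for 0.1 s.
2. the carrier hangs on the bar by its bail, let go (x of carrier_saddle in the frame of bar_mid between -0.012 and 0.012 m and y of carrier_saddle in the frame of bar_mid between -0.045 and 0.045 m and z of carrier_saddle in the frame of bar_mid between -0.01 and 0.01 m and angle between carrier's own z axis and vertical below 0.2 rad and contact force between carrier and stand above 0.5 N and contact force between the fingers and carrier below 0.1 N), for 0.2 s.
At the end, for the whole second after the job is handed in: Carrier hangs by its bail on the bar, let go and still: saddle within 12 mm (x), 10 mm (z) of the bar axis, within 45 mm of its middle, tilt under 0.2 rad. Lid let go, on the upright dish: centred to 6 mm, turned under 0.12 rad, origin 33 to 40.5 mm above the dish's (all of step 2 and x of lid in the frame of dish between -0.006 and 0.006 m and y of lid in the frame of dish between -0.006 and 0.006 m and z of lid in the frame of dish between 0.033 and 0.0405 m and angle between the x axis of lid and the x axis of dish, either way round below 0.12 rad and angle between dish's own z axis and vertical below 0.05 rad and height (world z) of dish below 0.006 m and contact force between the fingers and lid below 0.1 N and linear speed of carrier below 0.03 m/s and angular speed of carrier below 0.4 rad/s and linear speed of lid below 0.01 m/s); the robot touches nothing.
It fails at once if a bystander (bottle, jar or dropper bottle) is pushed over 25 mm or tipped (distance of any of amber_bottle, specimen_jar, dropper_bottle from where it was at the start of the episode above 0.025 m or angle between any of amber_bottle, specimen_jar, dropper_bottle's own z axis and vertical above 0.35 rad).
It fails at once if the robot hits the drying stand with more than 20 N (contact force between any of the arm, the fingers and stand above 20 N).
It fails at once if the carrier is banged against the stand with more than 35 N (contact force between carrier and stand above 35 N).
It fails at once if the dish is shoved more than 40 mm (distance of dish from where it was at the start of the episode above 0.04 m).
It also fails if it takes over 59 s, if anything falls off the work surface, if the arm or the gripper's body presses on something with over 40 N, if the wrist force passes 120 N, or if a joint passes its speed limit or range.

ROBOT

A 6-joint arm with a two-finger parallel gripper is mounted at the origin on the work surface; the furniture and walls round the work are solid. World frame = base frame: x ahead of the robot, y to its left, z up, the work surface at z = 0. Lengths are in mm, angles in rad, forces in N, time in s.
With the tool pointing down it reaches from about 225 to 875 mm from the base axis. Payload 3.4 kg.
Tool frame: the origin (TCP) lies between the finger pads, 19 mm behind the fingertips; this is the grasp point; x points along the fingers, z is the direction in which the jaws open and shut, and the axes are right-handed (so a half turn about x gives the same grasp; the last joint's range is limited). The gripper opens to 85 mm and grips with 20 to 120 N. Pads are 22 mm wide; open, the fingers measure 114 mm over their backs; the gripper's body (76 mm by 85 mm) begins 54 mm behind the grasp point. The pads swing forward as they close: fully open they stand 13 mm farther back than shut.
Start: joints at [1.029, 0.276, 1.505, -0, 1.361, -0.121], TCP at [234.901, 524.864, 250.028] pointing down, gripper open.
Joint ranges: [-2.89, 2.89], [-0.75, 2.08], [0.22, 2.7], [-1.18, 4.32], [0.11, 2.71], [-2.7, 2.7]. Speed limits (rad/s): [2.57, 2.57, 3.14, 3.14, 3.14, 3.14].

INTERFACE

Orientations are given as a rotation vector (axis times angle).
In Python, from station import env, read_camera, get_calibration gives the robot as it stands.
- The arm moves only by the shell command python3 -m inch 'ROWS' [FORCE]. ROWS is JSON, a list of rows, each an object of numbers: "hand": the opening, from 0 (shut) to 1 (fully open); "x", "y", "z": the shift along the world's x, y, z in m; "spin": the turn about the world's z in rad. In form: [{"hand": .., "x": .., "y": .., "z": .., "spin": ..}, ...]. A call has 1 to 12 rows; each row is the pose to reach, as a shift and turn from the pose measured when the call began; what a row does not reach only later rows make up. A row lasts 1/10 s, in which the tool goes at most 50 mm and 8.59 degrees, less where a joint would pass 70% of its speed; a pose out of reach is approached as far as the arm can. A call with a gripper value outside its range is refused whole. The fingers move at their own pace and stop on an object; FORCE is the grip in N (left out, the last holds). Time passes only in rows, so rows that repeat a pose let the fingers close. It gives the time, the measured TCP pose, the force and the opening at its end, in the units of the state.
- env.get_obs(): the state, without advancing time (a new reading comes with each control period).
- read_camera(name): name is "scene" or "top"; returns (picture, depth): 400x640x3 uint8, red, green, blue; 400x640 float32, mm along the optical axis (not along the pixel's ray), 0 where there is no reading.
- get_calibration(name): a dict with "intrinsics" (3x3 intrinsics, pixels), "k1" (the pictures are not rectified: a ray, as slopes to the right and down, at radius r is drawn at 1 + k1 r^2 times it, then the intrinsics apply), "rvec" (rotation vector, rad) and "tvec" (3), from world to camera coordinates, as OpenCV has them. Camera axes: x right, y down, z forward; pixel columns grow to the right and rows downward; lengths in mm; the calibration is good to about 2 mm. A picture is of the moment at which its call begins. get_calibration takes no time and is no camera call.
- env.sign_off(): hands the job in, once; it reports no verdict.
The state is a dict: "time": time; "qpos": joint angles; "qvel": joint speeds; "tau": joint torques, N m; "eef_pos": TCP position; "tool_rot": TCP orientation; "ft_force": force on the tool from outside, world axes, zero at the start; "moment": the same for the moment, N m; "finger_gap": finger opening in mm.
Only numpy, scipy, OpenCV 4.12 (cv2) and the standard library are available. Lean on these libraries where they do the work, as an engineer would, in place of code of your own. Each camera call takes 0.05 s, during which the arm holds its last target. There are 200 camera calls.

## Working session

There is one attempt and no reset: what is moved stays moved. The work goes in short steps, Python scripts to look and compute and a shell command to move; the robot and the scene stay as the last step left them, time stands still between calls to the robot, and variables do not carry over. Pictures are saved under pics/ and viewed, about 8 in all and at most 12, crops included, and the job is handed in when it is done.

```bash
ls; mkdir -p pics
python3 - <<'E'
from station import env, read_camera, get_calibration
import cv2,numpy as np
for n in("scene","top"):
    p,d=read_camera(n); cv2.imwrite(f"pics/{n}0.png",p[:,:,::-1]); np.save(f"pics/{n}0.npy",d); np.save(f"pics/{n}0c.npy",p)
    c=get_calibration(n); print(n,c); 
    R=cv2.Rodrigues(np.array(c['rvec'],float))[0]; print("campos",-R.T@np.array(c['tvec']).ravel())
print(env.get_obs())
E
python3 -m inch --help | head -30
```

```text
pics
scene {'intrinsics': array([[379.20044743,   0.        , 320.25218448],
       [  0.        , 379.20044743, 201.4722284 ],
       [  0.        ,   0.        ,   1.        ]]), 'k1': -0.025481474329557503, 'rvec': array([ 2.2252164 , -1.32820793,  0.39753128]), 'tvec': array([-235.10168433,  365.22896804,  822.53519861])}
campos [ -26.57717188 -293.37803658  882.29934581]
top {'intrinsics': array([[430.2954785 ,   0.        , 327.35491364],
       [  0.        , 430.2954785 , 200.52644346],
       [  0.        ,   0.        ,   1.        ]]), 'k1': 0.022978561188707673, 'rvec': array([ 2.09924478, -2.16458028,  0.18489987]), 'tvec': array([ -23.79036374,  449.16857999, 1252.51813369])}
campos [ 227.49970808  -32.64435076 1310.83877692]
{'time': 0.1, 'qpos': array([ 1.02898839e+00,  2.76528150e-01,  1.50599746e+00,  1.08797690e-06,
        1.36070287e+00, -1.21041735e-01]), 'qvel': array([-7.98079224e-04, -3.73039158e-03, -3.52314474e-03, -2.76481962e-04,
       -8.58909457e-05,  3.24906519e-04]), 'tau': array([ 1.09948392e-03, -4.17697513e+01, -2.46407586e+01, -8.55138774e-05,
        5.82802677e-03,  3.30504417e-05]), 'eef_pos': array([234.66415227, 524.45767112, 249.23185885]), 'tool_rot': array([-0.89470355,  1.38087335,  0.89352571]), 'ft_force': array([ 0.31486397, -0.6191578 ,  0.86646309]), 'moment': array([ 5.02180225e-05, -5.86466468e-02,  3.23814116e-02]), 'finger_gap': 85.22205624326368}invalid input: not JSON, or not a number
```

```bash
python3 - <<'E'
import cv2
a=cv2.imread('pics/scene0.png');b=cv2.imread('pics/top0.png')
E
true
```

```text
(no output)
```

View pics/scene0.png

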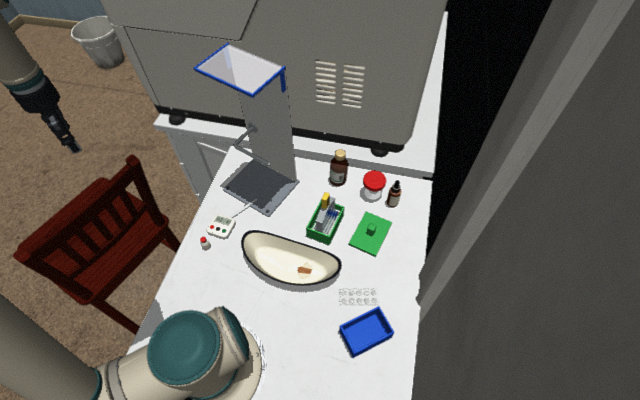

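View pics/top0.png

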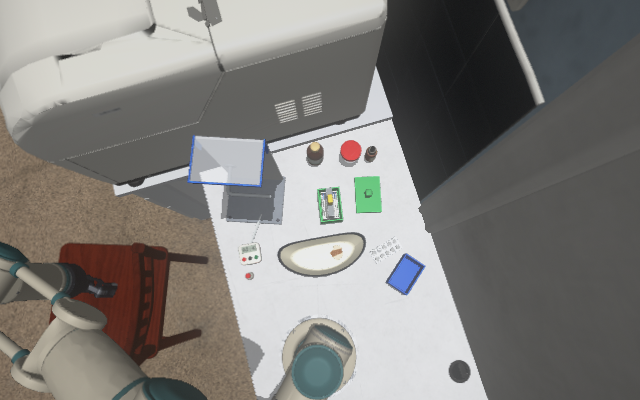

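```bash
cat > h.py <<'E'
import numpy as np,cv2
from station import env, read_camera, get_calibration
def cal(n):
    c=get_calibration(n);return c['intrinsics'],np.array([c['k1'],0,0,0.]),np.array(c['rvec'],float),np.array(c['tvec'],float).ravel()
def ray(n,uv):
    K,k,r,t=cal(n);R=cv2.Rodrigues(r)[0]
    s=cv2.undistortPoints(np.array(uv,float).reshape(-1,1,2),K,k).reshape(-1,2)
    return -R.T@t,np.c_[s,np.ones(len(s))]@R      # origin, dirs (unit optical depth)
def atz(n,uv,z):
    o,d=ray(n,uv);return o+d*((z-o[2])/d[:,2])[:,None]
def dep(n,uv,D):
    o,d=ray(n,uv);return o+d*np.array([D[int(v),int(u)] for u,v in uv])[:,None]
def tri(us,ut):
    o1,d1=ray('scene',us);o2,d2=ray('top',ut);out=[]
    for a,b in zip(d1,d2):
        s=np.linalg.lstsq(np.c_[a,-b],o2-o1,rcond=None)[0]
        p,q=o1+a*s[0],o2+b*s[1];out.append(np.r_[(p+q)/2,np.linalg.norm(p-q)])
    return np.array(out)
def cloud(n,D):
    v,u=np.mgrid[0:400,0:640];uv=np.c_[u.ravel(),v.ravel()]
    o,d=ray(n,uv);return (o+d*D.reshape(-1,1)).reshape(400,640,3)
def proj(n,P):
    K,k,r,t=cal(n);return cv2.projectPoints(np.array(P,float).reshape(-1,1,3),r,t,K,k)[0].reshape(-1,2)
def crop(n,p,x0,y0,w,h,s,name):
    cv2.imwrite(name,cv2.resize(p[y0:y0+h,x0:x0+w,::-1],None,fx=s,fy=s,interpolation=cv2.INTER_CUBIC))
E
python3 - <<'E'
from h import *
s=np.load('pics/scene0c.npy');t=np.load('pics/top0c.npy')
crop('s',s,195,40,220,220*3//4+45,3.6*0.75,'pics/sc1.png')
crop('s',s,190,110,220,150,3.6,'pics/sc1.png')
crop('t',t,185,125,200,110,4,'pics/tc1.png')
D=np.load('pics/top0.npy');C=cloud('top',D);hsv=cv2.cvtColor(t,cv2.COLOR_RGB2HSV)
g=(hsv[...,0]>45)&(hsv[...,0]<80)&(hsv[...,1]>120)&(hsv[...,2]>50)
n,l,st,c=cv2.connectedComponentsWithStats(g.astype('uint8'))
for i in range(1,n):
    if st[i,4]<30: continue
    P=C[l==i];P=P[P[:,2]>-20];zz=np.percentile(P[:,2],[5,50,95])
    print(st[i],c[i],zz, 'ctr',P[:,:2].mean(0), 'rect', cv2.minAreaRect(P[:,:2].astype('float32')))
Y=(hsv[...,0]>18)&(hsv[...,0]<35)&(hsv[...,1]>150)&(hsv[...,2]>120)
n,l,st,c=cv2.connectedComponentsWithStats(Y.astype('uint8'))
for i in range(1,n):
    if st[i,4]>8:print('Y',st[i],c[i],np.median(C[l==i],0))
print('desk z',np.median(C[225:240,280:300,2]))
from scipy.spatial.transform import Rotation as R
print(R.from_rotvec(env.get_obs()['tool_rot']).as_matrix().round(3))
E
```

```text
desk z 0.14454244320086218
[[-0.001 -0.913  0.408]
 [-0.001  0.408  0.913]
 [-1.     0.    -0.002]]
```

View pics/sc1.png

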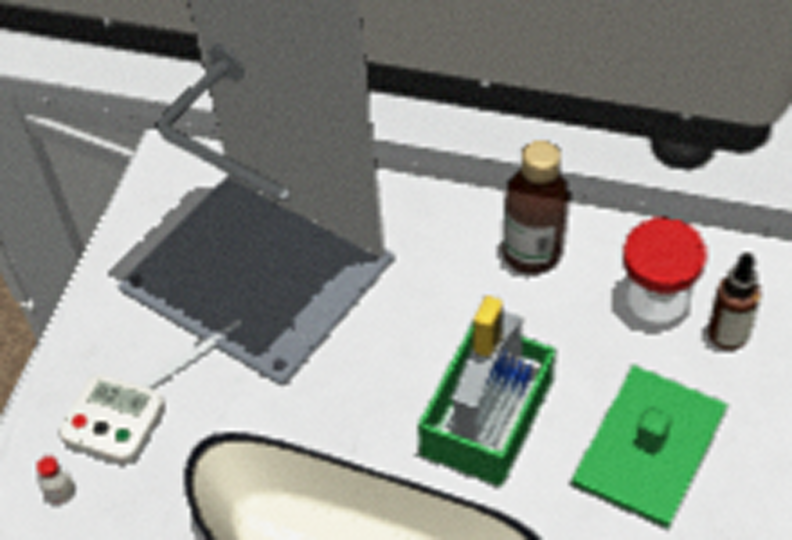

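View pics/tc1.png

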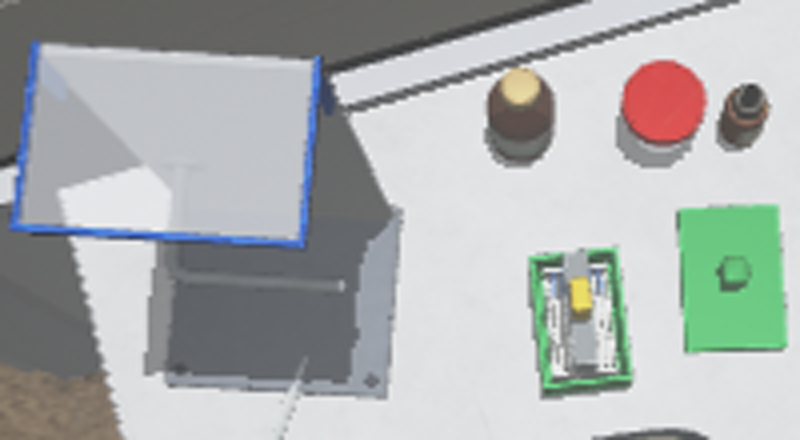

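Run:
```python
from h import *
S=lambda L:[((x+.5)/3.6+190-.5,(y+.5)/3.6+110-.5) for x,y in L]
T=lambda L:[((x+.5)/4+185-.5,(y+.5)/4+125-.5) for x,y in L]
np.set_printoptions(precision=1,suppress=True)
def rect(n,L):
    p=atz(*n,L) if 0 else None
print('lid',a:=atz('top',T([(677,207),(779,204),(787,349),(685,352)]),10),a.mean(0))
print('dish',a:=atz('top',T([(529,256),(616,248),(633,385),(542,397)]),45),a.mean(0))
print('lid s',a:=atz('scene',S([(632,367),(728,406),(668,527),(572,485)]),10),a.mean(0))
print('dish s',a:=atz('scene',S([(468,332),(555,350),(502,470),(420,435)]),45),a.mean(0))
print('foot top',atz('top',T([(400,207),(386,397),(167,386)]),8))
print('foot sc',atz('scene',S([(393,258),(280,383),(122,283)]),8))
print('hood',atz('top',T([(302,243),(14,229),(37,45),(319,60)]),391))
print('tri bar end,bend,tabtop,knob',tri(S([(285,193),(165,128),(490,303),(655,413)]),T([(342,286),(176,272),(582,281),(735,262)])))
print('z-assumed top: bar',atz('top',T([(342,286),(176,272)]),160),'sc',atz('scene',S([(285,193),(165,128)]),160))
print('tab top',atz('top',T([(582,281)]),136),atz('scene',S([(490,303)]),136))
print('bystand top',atz('top',T([(520,86)]),120),atz('top',T([(664,100)]),66),atz('top',T([(750,98)]),102))
for n,k in(('top',T),('scene',S)):
    t=np.load(f'pics/{n}0c.npy');D=np.load(f'pics/{n}0.npy');C=cloud(n,D);h=cv2.cvtColor(t,cv2.COLOR_RGB2HSV)
    for nm,lo,hi in(('g',45,90),('y',15,35)):
        m=((h[...,0]>lo)&(h[...,0]<hi)&(h[...,1]>110)&(h[...,2]>40)).astype('uint8')
        N,l,st,c=cv2.connectedComponentsWithStats(m)
        for i in range(1,N):
            P=C[l==i]
            if len(P)>12: print(n,nm,st[i],c[i],np.percentile(P[:,2],[5,50,95]),P.mean(0))
```

```text
lid [[ 526.6 -122.1   10. ]
 [ 526.5 -201.1   10. ]
 [ 413.  -201.4   10. ]
 [ 413.1 -123.5   10. ]] [ 469.8 -162.    10. ]
dish [[484.3  -7.2  45. ]
 [488.4 -72.6  45. ]
 [384.6 -81.6  45. ]
 [377.7 -14.   45. ]] [433.8 -43.9  45. ]
lid s [[ 522.1 -123.8   10. ]
 [ 524.3 -201.3   10. ]
 [ 412.  -202.4   10. ]
 [ 410.  -128.1   10. ]] [ 467.1 -163.9   10. ]
dish s [[470.9 -10.3  45. ]
 [487.  -74.4  45. ]
 [380.1 -86.7  45. ]
 [377.5 -22.5  45. ]] [428.9 -48.5  45. ]
foot top [[533.7  92.5   8. ]
 [385.8 105.2   8. ]
 [399.4 271.6   8. ]]
foot sc [[527.9  90.2   8. ]
 [384.6 105.6   8. ]
 [404.3 269.    8. ]]
hood [[425.2 109.4 391. ]
 [437.7 266.2 391. ]
 [542.  255.9 391. ]
 [528.7  99.5 391. ]]
tri bar end,bend,tabtop,knob [[ 444.2  117.6  161.2    0.8]
 [ 458.6  231.4  155.3    1.2]
 [ 446.   -44.   135.6    3.5]
 [ 475.5 -161.2   40.4    1.4]]
z-assumed top: bar [[444.1 118.1 160. ]
 [457.3 230.8 160. ]] sc [[445.2 118.  160. ]
 [455.9 227.6 160. ]]
tab top [[447.  -45.3 136. ]] [[444.5 -42.8 136. ]]
bystand top [[593.7  -5.5 120. ]] [[ 596.1 -111.9   66. ]] [[ 585.  -172.1  102. ]]
top g [355 177  26  36 811] [367.2 194.1] [ 6.  10.6 17.3] [ 467.5 -159.8   21.1]
top g [318 191   7  31  39] [319.9 207.1] [ 4.3 45.5 49.8] [428.7 -14.7  40.7]
top y [328 194   5   9  36] [329.8 198.4] [136.1 139.9 143.1] [436.5 -44.2 139.5]
scene g [307 201  37  43 445] [322.9 226.4] [ 6.2 32.1 44.9] [416.  -49.7  30.3]
scene g [ 349  212   42   44 1072] [370.  233.4] [ 5.8  8.8 33.7] [ 464.5 -164.    13.7]
scene y [321 192   8  17  98] [324.9 200.2] [103.3 131.1 140.1] [428.2 -49.3 133.8]
```

```bash
python3 -m inch '[{"z":0.05},{"z":0.10},{"z":0.15},{"z":0.2},{"z":0.25},{"z":0.25,"y":-0.05,"spin":0.1},{"z":0.25,"y":-0.1,"spin":0.2},{"z":0.25,"x":0.02,"y":-0.15,"spin":0.3},{"z":0.25,"x":0.03,"y":-0.19,"spin":0.4},{"z":0.25,"x":0.05,"y":-0.23,"spin":0.5},{"z":0.25,"x":0.07,"y":-0.27,"spin":0.5},{"z":0.25,"x":0.09,"y":-0.31,"spin":0.5}]'
python3 -m inch '[{"x":0.02,"y":-0.045},{"x":0.04,"y":-0.09},{"x":0.06,"y":-0.135},{"x":0.08,"y":-0.18},{"x":0.1,"y":-0.22},{"x":0.11,"y":-0.26},{"x":0.11,"y":-0.26,"z":0.05},{"x":0.11,"y":-0.26,"z":0.1},{"x":0.11,"y":-0.26,"z":0.15},{"x":0.11,"y":-0.26,"z":0.2},{"x":0.11,"y":-0.26,"z":0.25},{"x":0.11,"y":-0.26,"z":0.3}]'
```

```text
invalid input at $[0]: expected keys hand, x, y, z, spin
invalid input at $[0]: expected keys hand, x, y, z, spin
```

```bash
python3 -m inch '[{"hand":1,"x":0,"y":0,"z":0.05,"spin":0},{"hand":1,"x":0,"y":0,"z":0.1,"spin":0},{"hand":1,"x":0,"y":0,"z":0.15,"spin":0},{"hand":1,"x":0,"y":0,"z":0.2,"spin":0},{"hand":1,"x":0,"y":0,"z":0.25,"spin":0},{"hand":1,"x":0,"y":-0.05,"z":0.25,"spin":0.1},{"hand":1,"x":0,"y":-0.1,"z":0.25,"spin":0.2},{"hand":1,"x":0.02,"y":-0.15,"z":0.25,"spin":0.3},{"hand":1,"x":0.04,"y":-0.19,"z":0.25,"spin":0.4},{"hand":1,"x":0.06,"y":-0.23,"z":0.25,"spin":0.5},{"hand":1,"x":0.08,"y":-0.27,"z":0.25,"spin":0.5},{"hand":1,"x":0.1,"y":-0.31,"z":0.25,"spin":0.5}]'
python3 -m inch '[{"hand":1,"x":0.02,"y":-0.045,"z":0,"spin":0},{"hand":1,"x":0.04,"y":-0.09,"z":0,"spin":0},{"hand":1,"x":0.06,"y":-0.135,"z":0,"spin":0},{"hand":1,"x":0.08,"y":-0.18,"z":0,"spin":0},{"hand":1,"x":0.1,"y":-0.22,"z":0,"spin":0},{"hand":1,"x":0.1,"y":-0.26,"z":0,"spin":0},{"hand":1,"x":0.1,"y":-0.26,"z":0.05,"spin":0},{"hand":1,"x":0.1,"y":-0.26,"z":0.1,"spin":0},{"hand":1,"x":0.1,"y":-0.26,"z":0.15,"spin":0},{"hand":1,"x":0.1,"y":-0.26,"z":0.2,"spin":0},{"hand":1,"x":0.1,"y":-0.26,"z":0.25,"spin":0},{"hand":1,"x":0.1,"y":-0.26,"z":0.3,"spin":0}]'
```

```text
time: 1.3
eef_pos: [334.7, 212.7, 499.0]
tool_rot: [-1.269, 1.172, 1.267]
ft_force: [1.0, 0.4, 1.4]
finger_gap: 85.6
time: 2.5
eef_pos: [394.9, -43.5, 746.8]
tool_rot: [-1.233, 1.186, 1.309]
ft_force: [-93.7, 26.9, -4.1]
finger_gap: 85.3
```

```bash
cat > st.py <<'E'
from h import *
from scipy.spatial.transform import Rotation as R
o=env.get_obs();np.set_printoptions(precision=3,suppress=True)
M=R.from_rotvec(o['tool_rot']).as_matrix()
print('t',o['time'],'pos',o['eef_pos'],'q',o['qpos'],'F',o['ft_force'],'gap',round(o['finger_gap'],1))
print('approach',M[:,0],'jaw',M[:,2],'lean',np.degrees(np.arccos(-M[2,0])).round(1),'leandir az',np.degrees(np.arctan2(M[1,0],M[0,0])).round(1),'jaw az',np.degrees(np.arctan2(M[1,2],M[0,2])).round(2))
E
python3 - <<'E'
from h import *
p,d=read_camera('scene');crop('s',p,0,0,640,400,1,'pics/s2.png')
E
python3 st.py
```

```text
t 2.55 pos [391.982 -43.283 748.943] q [-0.292  0.251  0.221  0.013  2.709 -1.93 ] F [-2.119  0.649 -0.656] gap 85.2
approach [-0.036  0.016 -0.999] jaw [-0.079  0.997  0.019] lean 2.3 leandir az 155.6 jaw az 94.52
```

View pics/s2.png

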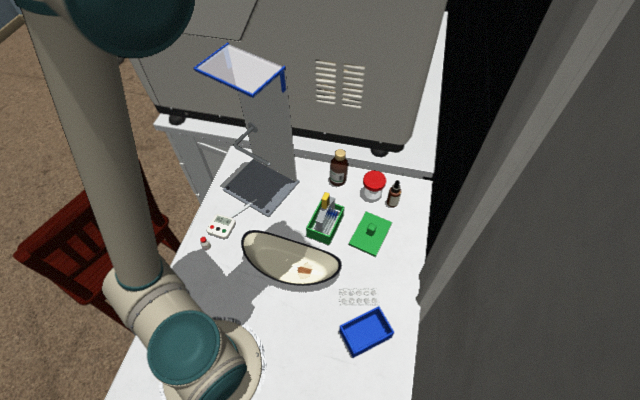

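```bash
python3 -m inch '[{"hand":1,"x":0.02,"y":0,"z":0,"spin":0},{"hand":1,"x":0.04,"y":0,"z":0,"spin":0},{"hand":1,"x":0.06,"y":0,"z":0,"spin":0},{"hand":1,"x":0.08,"y":0,"z":0,"spin":0},{"hand":1,"x":0.1,"y":0,"z":0,"spin":0},{"hand":1,"x":0.12,"y":0,"z":0,"spin":0}]'; python3 st.py
```

```text
time: 3.15
eef_pos: [427.3, -37.0, 725.2]
tool_rot: [-1.192, 1.207, 1.354]
ft_force: [-0.6, -0.8, 0.3]
finger_gap: 85.3
t 3.15 pos [427.263 -36.973 725.199] q [-0.259  0.309  0.221  0.029  2.71  -1.884] F [-0.563 -0.783  0.261] gap 85.3
approach [-0.093  0.037 -0.995] jaw [-0.077  0.996  0.044] lean 5.7 leandir az 158.3 jaw az 94.44
```

```bash
python3 -m inch '[{"hand":1,"x":-0.01,"y":0.02,"z":-0.025,"spin":0.1},{"hand":1,"x":-0.02,"y":0.06,"z":-0.05,"spin":0.2},{"hand":1,"x":-0.04,"y":0.1,"z":-0.065,"spin":0.3},{"hand":1,"x":-0.06,"y":0.14,"z":-0.08,"spin":0.4},{"hand":1,"x":-0.08,"y":0.18,"z":-0.095,"spin":0.5},{"hand":1,"x":-0.1,"y":0.22,"z":-0.11,"spin":0.6},{"hand":1,"x":-0.12,"y":0.26,"z":-0.12,"spin":0.7},{"hand":1,"x":-0.14,"y":0.3,"z":-0.13,"spin":0.8},{"hand":1,"x":-0.16,"y":0.34,"z":-0.14,"spin":0.9},{"hand":1,"x":-0.18,"y":0.38,"z":-0.15,"spin":1.0},{"hand":1,"x":-0.2,"y":0.42,"z":-0.16,"spin":1.1},{"hand":1,"x":-0.22,"y":0.46,"z":-0.17,"spin":1.24}]'; python3 st.py
python3 -m inch '[{"hand":1,"x":-0.01,"y":0.045,"z":-0.01,"spin":0},{"hand":1,"x":-0.02,"y":0.09,"z":-0.02,"spin":0},{"hand":1,"x":-0.03,"y":0.135,"z":-0.03,"spin":0},{"hand":1,"x":-0.04,"y":0.18,"z":-0.04,"spin":0},{"hand":1,"x":-0.05,"y":0.225,"z":-0.05,"spin":0},{"hand":1,"x":-0.05,"y":0.27,"z":-0.05,"spin":0},{"hand":1,"x":-0.05,"y":0.31,"z":-0.05,"spin":0},{"hand":1,"x":-0.05,"y":0.35,"z":-0.05,"spin":0},{"hand":1,"x":-0.05,"y":0.39,"z":-0.05,"spin":0}]'; python3 st.py
```

```text
time: 4.35
eef_pos: [205.7, 424.2, 555.3]
tool_rot: [-2.067, 0.351, 2.183]
ft_force: [1.6, -0.4, -0.1]
finger_gap: 85.5
t 4.35 pos [205.704 424.234 555.284] q [ 0.965  0.157  0.935  0.011  2.149 -1.926] F [ 1.646 -0.419 -0.085] gap 85.5
approach [-0.064 -0.075 -0.995] jaw [-0.969  0.245  0.043] lean 5.7 leandir az -130.2 jaw az 165.81
time: 5.25
eef_pos: [145.9, 759.9, 464.0]
tool_rot: [-2.057, 0.321, 2.171]
ft_force: [0.2, 0.6, 0.9]
finger_gap: 84.9
t 5.25 pos [145.934 759.923 463.986] q [ 1.272  0.72   0.223  0.056  2.262 -1.589] F [0.233 0.586 0.886] gap 84.9
approach [-0.06  -0.049 -0.997] jaw [-0.969  0.245  0.046] lean 4.4 leandir az -140.9 jaw az 165.82
```

```bash
python3 -m inch '[{"hand":1,"x":0.02,"y":0.1,"z":0,"spin":0},{"hand":1,"x":0.04,"y":0.2,"z":0,"spin":0},{"hand":1,"x":0.06,"y":0.3,"z":0,"spin":0},{"hand":1,"x":0.08,"y":0.4,"z":0,"spin":0},{"hand":1,"x":0.1,"y":0.5,"z":0,"spin":0}]'; python3 st.py
```

```text
time: 5.75
eef_pos: [160.6, 840.0, 372.8]
tool_rot: [-2.043, 0.281, 2.152]
ft_force: [-0.6, -0.4, -0.0]
finger_gap: 85.6
t 5.75 pos [160.621 839.993 372.785] q [ 1.281  0.831  0.221  0.056  2.117 -1.585] F [-0.622 -0.4   -0.023] gap 85.6
approach [-0.054 -0.013 -0.998] jaw [-0.968  0.245  0.049] lean 3.2 leandir az -166.4 jaw az 165.81
```

```bash
python3 -m inch '[{"hand":1,"x":0.15,"y":0.9,"z":0.3,"spin":0}]'; python3 st.py;  python3 -m inch '[{"hand":1,"x":0.15,"y":0.9,"z":0.3,"spin":0},{"hand":1,"x":0.15,"y":0.9,"z":0.3,"spin":0},{"hand":1,"x":0.15,"y":0.9,"z":0.3,"spin":0}]'; python3 st.py
```

```text
time: 5.85
eef_pos: [162.1, 855.4, 363.8]
tool_rot: [-2.032, 0.251, 2.138]
ft_force: [1.1, 0.4, -0.7]
finger_gap: 85.6
t 5.85 pos [162.106 855.426 363.801] q [ 1.283  0.84   0.223  0.058  2.078 -1.581] F [ 1.084  0.445 -0.695] gap 85.6
approach [-0.049  0.015 -0.999] jaw [-0.968  0.246  0.051] lean 2.9 leandir az 163.2 jaw az 165.77
time: 6.15
eef_pos: [162.4, 884.1, 342.6]
tool_rot: [-2.016, 0.208, 2.117]
ft_force: [-0.0, -0.3, 0.7]
finger_gap: 85.2
t 6.15 pos [162.4   884.09  342.555] q [ 1.29   0.866  0.221  0.061  2.013 -1.574] F [-0.036 -0.269  0.745] gap 85.2
approach [-0.042  0.055 -0.998] jaw [-0.968  0.246  0.054] lean 4.0 leandir az 127.4 jaw az 165.77
```

```bash
python3 -m inch '[{"hand":1,"x":0.1,"y":0.7,"z":0.5,"spin":0}]'; python3 -m inch '[{"hand":1,"x":0.1,"y":0.7,"z":0.5,"spin":0}]' >/dev/null; python3 -m inch '[{"hand":1,"x":0.1,"y":0.7,"z":0.5,"spin":0}]' >/dev/null; python3 -m inch '[{"hand":1,"x":0.1,"y":0.7,"z":0.5,"spin":0}]'; python3 st.py; python3 -m inch '[{"hand":1,"x":0,"y":5,"z":3,"spin":0}]';python3 st.py
```

```text
time: 6.25
eef_pos: [161.7, 892.0, 345.9]
tool_rot: [-2.004, 0.179, 2.102]
ft_force: [-0.6, -0.0, -1.1]
finger_gap: 85.3
time: 6.55
eef_pos: [159.4, 916.5, 375.3]
tool_rot: [-1.955, 0.062, 2.042]
ft_force: [-0.5, -0.2, -0.5]
finger_gap: 85.7
t 6.55 pos [159.443 916.516 375.267] q [ 1.298  0.835  0.22   0.074  1.903 -1.56 ] F [-0.453 -0.219 -0.475] gap 85.7
approach [-0.019  0.193 -0.981] jaw [-0.967  0.244  0.067] lean 11.2 leandir az 95.5 jaw az 165.83
time: 6.65
eef_pos: [154.8, 928.8, 381.3]
tool_rot: [-1.937, 0.024, 2.02]
ft_force: [1.0, -0.3, -0.3]
finger_gap: 85.3
t 6.65 pos [154.785 928.778 381.271] q [ 1.305  0.831  0.22   0.075  1.867 -1.551] F [ 1.038 -0.256 -0.313] gap 85.3
approach [-0.011  0.231 -0.973] jaw [-0.967  0.245  0.069] lean 13.4 leandir az 92.8 jaw az 165.81
```

```bash
python3 -m inch '[{"hand":1,"x":0,"y":0,"z":0,"spin":0.12},{"hand":1,"x":0,"y":0,"z":0,"spin":0.22}]'; python3 st.py; python3 -m inch '[{"hand":1,"x":0.5,"y":5,"z":3,"spin":0}]' >/dev/null; python3 -m inch '[{"hand":1,"x":0.5,"y":5,"z":3,"spin":0}]' >/dev/null; python3 -m inch '[{"hand":1,"x":0.5,"y":5,"z":3,"spin":0}]' >/dev/null;python3 -m inch '[{"hand":1,"x":0.5,"y":5,"z":3,"spin":0}]' >/dev/null;  python3 -m inch '[{"hand":1,"x":0.5,"y":5,"z":3,"spin":0}]' >/dev/null;python3 st.py
```

```text
time: 6.85
eef_pos: [153.2, 925.4, 382.5]
tool_rot: [-2.016, -0.212, 2.152]
ft_force: [-0.5, 0.2, -0.7]
finger_gap: 85.3
t 6.85 pos [153.229 925.356 382.521] q [ 1.287  0.831  0.22   0.13   1.88  -1.772] F [-0.5    0.154 -0.7  ] gap 85.3
approach [-0.061  0.231 -0.971] jaw [-0.997  0.022  0.068] lean 13.8 leandir az 104.7 jaw az 178.72
t 7.35 pos [146.118 989.503 407.574] q [ 1.307  0.826  0.22   0.137  1.687 -1.751] F [-0.31   0.408  0.173] gap 85.2
approach [-0.029  0.414 -0.91 ] jaw [-0.999  0.029  0.045] lean 24.5 leandir az 94.0 jaw az 178.36
```

```bash
python3 -m inch '[{"hand":1,"x":0.5,"y":5,"z":3,"spin":0.05}]' >/dev/null; python3 -m inch '[{"hand":1,"x":0.5,"y":5,"z":3,"spin":0.05}]' >/dev/null; python3 -m inch '[{"hand":1,"x":0.5,"y":5,"z":3,"spin":0.05}]' >/dev/null;python3 -m inch '[{"hand":1,"x":0.5,"y":5,"z":3,"spin":0}]' >/dev/null;python3 st.py
```

```text
t 7.75 pos [ 140.858 1038.776  427.126] q [ 1.297  0.834  0.221  0.221  1.54  -1.898] F [-0.452 -0.449  0.142] gap 85.3
approach [-0.073  0.548 -0.833] jaw [-0.994 -0.113  0.013] lean 33.6 leandir az 97.6 jaw az -173.51
```

```bash
python3 -m inch '[{"hand":1,"x":0,"y":-0.045,"z":0.01,"spin":-0.1},{"hand":1,"x":0,"y":-0.09,"z":0.02,"spin":-0.2},{"hand":1,"x":0.01,"y":-0.135,"z":0.03,"spin":-0.3},{"hand":1,"x":0.02,"y":-0.18,"z":0.04,"spin":-0.4},{"hand":1,"x":0.03,"y":-0.225,"z":0.05,"spin":-0.5},{"hand":1,"x":0.04,"y":-0.27,"z":0.06,"spin":-0.6},{"hand":1,"x":0.05,"y":-0.315,"z":0.07,"spin":-0.7},{"hand":1,"x":0.06,"y":-0.36,"z":0.08,"spin":-0.8},{"hand":1,"x":0.07,"y":-0.405,"z":0.09,"spin":-0.9},{"hand":1,"x":0.08,"y":-0.45,"z":0.09,"spin":-1.0},{"hand":1,"x":0.09,"y":-0.495,"z":0.09,"spin":-1.1},{"hand":1,"x":0.1,"y":-0.54,"z":0.09,"spin":-1.2}]'; python3 st.py; python3 -m inch '[{"hand":1,"x":0.01,"y":-0.045,"z":0,"spin":-0.08},{"hand":1,"x":0.03,"y":-0.09,"z":0,"spin":-0.16},{"hand":1,"x":0.05,"y":-0.135,"z":0,"spin":-0.24},{"hand":1,"x":0.07,"y":-0.18,"z":0,"spin":-0.32},{"hand":1,"x":0.09,"y":-0.225,"z":0,"spin":-0.4},{"hand":1,"x":0.11,"y":-0.27,"z":0,"spin":-0.4},{"hand":1,"x":0.13,"y":-0.315,"z":0,"spin":-0.4},{"hand":1,"x":0.14,"y":-0.36,"z":0,"spin":-0.4},{"hand":1,"x":0.15,"y":-0.405,"z":0,"spin":-0.4},{"hand":1,"x":0.16,"y":-0.45,"z":0,"spin":-0.4},{"hand":1,"x":0.17,"y":-0.495,"z":0,"spin":-0.4},{"hand":1,"x":0.18,"y":-0.535,"z":0,"spin":-0.4}]'; python3 st.py
```

```text
time: 8.95
eef_pos: [240.5, 496.2, 519.6]
tool_rot: [-1.621, 0.414, 1.136]
ft_force: [0.3, -0.4, -0.7]
finger_gap: 85.2
t 8.95 pos [240.459 496.211 519.639] q [ 1.223 -0.032  1.364 -0.384  1.358 -0.828] F [ 0.334 -0.42  -0.664] gap 85.2
approach [ 0.487  0.27  -0.831] jaw [-0.462  0.887  0.017] lean 33.8 leandir az 29.0 jaw az 117.55
time: 10.15
eef_pos: [412.1, -7.5, 521.8]
tool_rot: [-1.458, 0.699, 0.827]
ft_force: [0.6, 1.1, 0.1]
finger_gap: 85.6
t 10.15 pos [412.138  -7.471 521.819] q [-0.444 -0.338  1.584  0.301  1.379 -2.07 ] F [0.579 1.106 0.062] gap 85.6
approach [ 0.558  0.057 -0.828] jaw [-0.081  0.997  0.014] lean 34.1 leandir az 5.9 jaw az 94.65
```

Run:
```python
from h import *
s=np.load('pics/scene0c.npy');t=np.load('pics/top0c.npy')
a=cv2.resize(s[180:250,300:350],None,fx=8,fy=8,interpolation=cv2.INTER_CUBIC)
b=cv2.resize(t[180:230,310:350],None,fx=10,fy=10,interpolation=cv2.INTER_CUBIC)
im=np.zeros((560,800,3),'uint8');im[:,:400]=a;im[:500,400:]=b
cv2.imwrite('pics/tab.png',im[:,:,::-1])
```

```text
(no output)
```

View pics/tab.png

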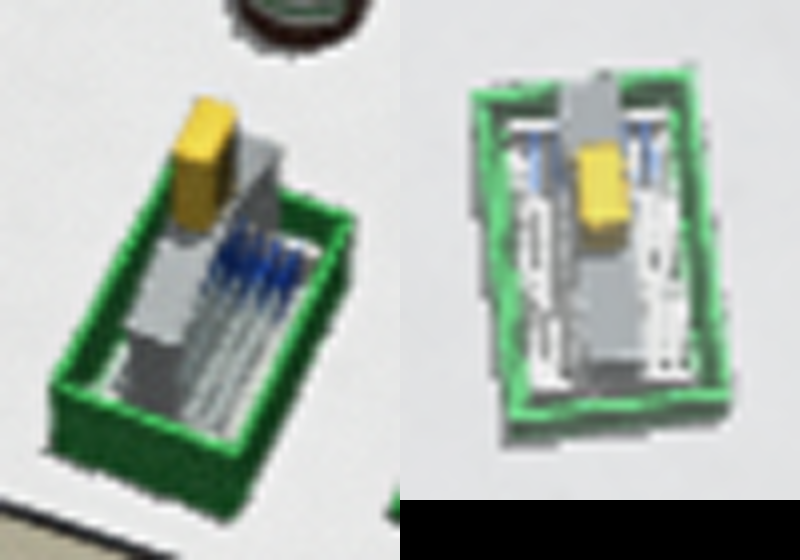

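Run:
```python
from h import *
np.set_printoptions(precision=1,suppress=True)
S=lambda L:[((x+.5)/8+299.5,(y+.5)/8+179.5) for x,y in L]
T=lambda L:[((x-400+.5)/10+309.5,(y+.5)/10+179.5) for x,y in L]
print(tri(S([(206,129)]),T([(604,182)])),atz('scene',S([(206,129)]),140),atz('top',T([(604,182)]),140))
print('dish top',a:=atz('top',T([(475,93),(690,70),(730,392),(508,412)]),45),a.mean(0))
print('dish sc',atz('scene',S([(352,217),(240,455),(52,385)]),45), atz('scene',S([(352,217),(52,385)]),45).mean(0))
```

```text
[[438.9 -44.6 136.4   0. ]] [[436.6 -45.8 140. ]] [[438.2 -44.6 140. ]]
dish top [[483.6  -7.7  45. ]
 [488.7 -72.4  45. ]
 [391.  -80.9  45. ]
 [387.  -14.9  45. ]] [437.6 -44.   45. ]
dish sc [[487.2 -73.6  45. ]
 [390.1 -82.8  45. ]
 [384.3 -17.9  45. ]] [435.7 -45.8  45. ]
```

```bash
python3 -m inch '[{"hand":1,"x":0.0255,"y":-0.0375,"z":0,"spin":0},{"hand":1,"x":0.0255,"y":-0.0375,"z":-0.045,"spin":0},{"hand":1,"x":0.0255,"y":-0.0375,"z":-0.09,"spin":0},{"hand":1,"x":0.0255,"y":-0.0375,"z":-0.135,"spin":0},{"hand":1,"x":0.0255,"y":-0.0375,"z":-0.18,"spin":0},{"hand":1,"x":0.0255,"y":-0.0375,"z":-0.225,"spin":0},{"hand":1,"x":0.0255,"y":-0.0375,"z":-0.27,"spin":0},{"hand":1,"x":0.0255,"y":-0.0375,"z":-0.31,"spin":0},{"hand":1,"x":0.0255,"y":-0.0375,"z":-0.34,"spin":0},{"hand":1,"x":0.0255,"y":-0.0375,"z":-0.34,"spin":0}]'; python3 st.py
```

```text
time: 11.15
eef_pos: [435.2, -43.5, 179.1]
tool_rot: [-1.453, 0.702, 0.831]
ft_force: [-0.6, 0.4, 0.0]
finger_gap: 85.4
t 11.15 pos [435.245 -43.49  179.136] q [-0.536 -0.099  2.3    0.686  0.556 -2.703] F [-0.59   0.385  0.005] gap 85.4
approach [ 0.554  0.06  -0.831] jaw [-0.08   0.997  0.018] lean 33.8 leandir az 6.1 jaw az 94.59
```

```bash
cat > kin.py <<'E'
import numpy as np
from scipy.spatial.transform import Rotation as R
from scipy.optimize import least_squares
D=[([-.292,.251,.221,.013,2.709,-1.93],[391.98,-43.28,748.94],[-.036,.016,-.999],[-.079,.997,.019]),
([-.259,.309,.221,.029,2.71,-1.884],[427.26,-36.97,725.2],[-.093,.037,-.995],[-.077,.996,.044]),
([.965,.157,.935,.011,2.149,-1.926],[205.7,424.23,555.28],[-.064,-.075,-.995],[-.969,.245,.043]),
([1.272,.72,.223,.056,2.262,-1.589],[145.93,759.92,463.99],[-.06,-.049,-.997],[-.969,.245,.046]),
([1.287,.831,.22,.13,1.88,-1.772],[153.23,925.36,382.52],[-.061,.231,-.971],[-.997,.022,.068]),
([1.297,.834,.221,.221,1.54,-1.898],[140.86,1038.78,427.13],[-.073,.548,-.833],[-.994,-.113,.013]),
([1.223,-.032,1.364,-.384,1.358,-.828],[240.46,496.21,519.64],[.487,.27,-.831],[-.462,.887,.017]),
([-.444,-.338,1.584,.301,1.379,-2.07],[412.14,-7.47,521.82],[.558,.057,-.828],[-.081,.997,.014]),
([-.536,-.099,2.3,.686,.556,-2.703],[435.25,-43.49,179.14],[.554,.06,-.831],[-.08,.997,.018]),
([1.02899,.27653,1.506,0,1.3607,-.12104],[234.66,524.46,249.23],[-.001,-.001,-1],[.408,.913,-.002])]
E=lambda a,x:R.from_euler(a,x)
def fk(q,P,s4,s6):
    a,d,h,L1,e,L2,L,ph,ld=P
    A=E('z',q[0]);B=E('y',q[1]);C=E('y',q[2]);W=E('z',s4*q[3])*E('y',q[4])*E('z',s6*q[5])
    p=A.apply(np.array([a,d,h])+B.apply(np.array([0,0,L1])+C.apply(np.array([e,0,L2])+W.apply([0,0,L]))))
    T=A*B*C*W
    return p,T.apply([0,0,1]),T.apply([np.cos(ph),np.sin(ph),0])
def fit():
    best=None
    for s4 in(1,-1):
        for s6 in(1,-1):
            for ph in(0,1.57,3.14,-1.57):
                f=lambda P:np.concatenate([np.r_[p-np.array(x),300*(u-np.array(y)),300*(w-np.array(z))] for q,x,y,z in D for p,u,w in [fk(q,P,s4,s6)]])
                r=least_squares(f,[0,0,135,400,0,300,250,ph,0])
                if best is None or r.cost<best[0]: best=(r.cost,r.x,s4,s6)
    return best
LO=np.array([-2.89,-.75,.22,-1.18,.11,-2.7]);HI=np.array([2.89,2.08,2.7,4.32,2.71,2.7])
def ik(P,s4,s6,p,u,w,q0,free=False):
    f=lambda q:(lambda a,b,c:np.r_[a-p,300*(b-u),300*(c-w)])(*fk(q,P,s4,s6))
    lo,hi=(LO-9,HI+9) if free else (LO,HI)
    r=least_squares(f,np.clip(q0,lo+.01,hi-.01),bounds=(lo,hi));return r.x,np.sqrt(2*r.cost)
def tool(az,lean,flip=1):
    az,l=np.radians(az),np.radians(lean)
    return np.array([np.sin(l)*np.cos(az),np.sin(l)*np.sin(az),-np.cos(l)]),flip*np.array([-np.sin(az),np.cos(az),0])
E
python3 - <<'E'
from kin import *
np.set_printoptions(precision=2,suppress=True)
c,P,s4,s6=fit();print(c,P,s4,s6)
for nm,p,az in(('dish',[437,-45,125],4.8),('dishup',[437,-45,300],4.8),('barmid',[449,177,195],-4.8),('bar-end',[440,75,205],-4.8),('lid',[468,-163,35],0),('lidondish',[437,-45,75],4.8)):
  for lean in(25,34,42):
    for fl,q6 in((1,-1.6),(-1,1.6)):
      best=min((ik(P,s4,s6,np.array(p),*tool(az,lean,fl),np.array([q1,.1,2,q4,.8,q6]),True) for q1 in(-.5,.3) for q4 in(-.5,.5)),key=lambda r:r[1])
      print(nm,lean,fl,best[0],round(best[1],2),'OK' if all(best[0]>LO) and all(best[0]<HI) else '')
E
```

```text
0.7294022845123029 [ -0.04  69.45 136.7  629.56  60.34 421.22 345.63  -3.14   0.  ] 1 1
dish 25 1 [-0.43  0.03  2.28  0.46  0.49 -2.45] 0.0 OK
dish 25 -1 [-0.43  0.03  2.28  0.46  0.49  0.69] 0.0 OK
dish 34 1 [-0.52  0.01  2.4   0.99  0.39 -3.05] 0.0 
dish 34 -1 [-0.52  0.01  2.4   0.99  0.39  0.09] 0.0 OK
dish 42 1 [-0.63  0.03  2.52  1.59  0.45 -3.74] 0.0 
dish 42 -1 [-0.63  0.03  2.52  1.59  0.45 -0.59] 0.0 OK
dishup 25 1 [-0.43 -0.18  1.95  0.25  1.   -2.18] 0.0 OK
dishup 25 -1 [-0.43 -0.18  1.95  0.25  1.    0.96] 0.0 OK
dishup 34 1 [-0.52 -0.24  2.06  0.43  0.87 -2.38] 0.0 OK
dishup 34 -1 [-0.52 -0.24  2.06  0.43  0.87  0.76] 0.0 OK
dishup 42 1 [-0.63 -0.29  2.16  0.66  0.79 -2.65] 0.0 OK
dishup 42 -1 [-0.63 -0.29  2.16  0.66  0.79  0.49] 0.0 OK
barmid 25 1 [ 0.36  0.02  2.06 -0.29  0.68 -0.93] 0.0 OK
barmid 25 -1 [ 0.36  0.02  2.06 -0.29  0.68  2.21] 0.0 OK
barmid 34 1 [ 0.43 -0.    2.17 -0.58  0.52 -0.62] 0.0 OK
barmid 34 -1 [ 0.43 -0.    2.17 -0.58  0.52  2.52] 0.0 OK
barmid 42 1 [ 0.49 -0.    2.26 -1.03  0.44 -0.13] 0.0 OK
barmid 42 -1 [ 0.49 -0.    2.26 -1.03  0.44  3.01] 
[... 333 characters left out ...]
57  0.25  2.27] 0.0 OK
lid 25 1 [-0.66  0.3   2.29  0.94  0.33 -3.1 ] 0.0 
lid 25 -1 [-0.66  0.3   2.29  0.94  0.33  0.05] 0.0 OK
lid 34 1 [-0.75  0.33  2.41  1.7   0.4  -3.95] 0.0 
lid 34 -1 [-0.75  0.33  2.41  1.7   0.4  -0.8 ] 0.0 OK
lid 42 1 [-0.85  0.4   2.52  2.07  0.61 -4.42] 0.0 
lid 42 -1 [-0.85  0.4   2.52  2.07  0.61 -1.28] 0.0 OK
lidondish 25 1 [-0.43  0.13  2.36  0.69  0.33 -2.7 ] 0.0 
lidondish 25 -1 [-0.43  0.13  2.36  0.69  0.33  0.44] 0.0 OK
lidondish 34 1 [-0.52  0.15  2.49  1.58  0.33 -3.67] 0.0 
lidondish 34 -1 [-0.52  0.15  2.49  1.58  0.33 -0.53] 0.0 OK
lidondish 42 1 [-0.63  0.22  2.62 -1.04 -0.53 -1.17] 0.0 
lidondish 42 -1 [-0.63  0.22  2.62  2.1   0.53 -1.17] 0.0 OK
```

```bash
python3 -m inch '[{"hand":1,"x":0,"y":0,"z":0.045,"spin":0},{"hand":1,"x":0,"y":0,"z":0.09,"spin":0},{"hand":1,"x":0,"y":0,"z":0.135,"spin":-0.1},{"hand":1,"x":-0.01,"y":0,"z":0.18,"spin":-0.2},{"hand":1,"x":-0.02,"y":0,"z":0.225,"spin":-0.3},{"hand":1,"x":-0.03,"y":0,"z":0.27,"spin":-0.4},{"hand":1,"x":-0.04,"y":0.01,"z":0.31,"spin":-0.5},{"hand":1,"x":-0.05,"y":0.04,"z":0.34,"spin":-0.6},{"hand":1,"x":-0.06,"y":0.08,"z":0.34,"spin":-0.7},{"hand":1,"x":-0.07,"y":0.12,"z":0.34,"spin":-0.8},{"hand":1,"x":-0.08,"y":0.16,"z":0.34,"spin":-0.9},{"hand":1,"x":-0.1,"y":0.2,"z":0.34,"spin":-1.0}]'; python3 st.py
python3 -m inch '[{"hand":1,"x":-0.02,"y":0.04,"z":0,"spin":-0.1},{"hand":1,"x":-0.04,"y":0.08,"z":0,"spin":-0.2},{"hand":1,"x":-0.06,"y":0.12,"z":0,"spin":-0.3},{"hand":1,"x":-0.08,"y":0.16,"z":0,"spin":-0.4},{"hand":1,"x":-0.1,"y":0.2,"z":0,"spin":-0.5},{"hand":1,"x":-0.12,"y":0.24,"z":-0.01,"spin":-0.6},{"hand":1,"x":-0.14,"y":0.28,"z":-0.03,"spin":-0.7},{"hand":1,"x":-0.155,"y":0.32,"z":-0.05,"spin":-0.8},{"hand":1,"x":-0.17,"y":0.36,"z":-0.07,"spin":-0.94},{"hand":1,"x":-0.18,"y":0.4,"z":-0.09,"spin":-0.94},{"hand":1,"x":-0.19,"y":0.44,"z":-0.11,"spin":-0.94},{"hand":1,"x":-0.2,"y":0.48,"z":-0.13,"spin":-0.94}]'; python3 st.py
```

```text
time: 12.35
eef_pos: [358.3, 94.3, 514.9]
tool_rot: [-0.938, 1.23, 0.106]
ft_force: [1.5, -0.4, -1.1]
finger_gap: 85.6
t 12.35 pos [358.278  94.288 514.916] q [ 0.583 -0.167  1.488 -0.579  1.685 -0.236] F [ 1.466 -0.374 -1.107] gap 85.6
approach [ 0.379 -0.402 -0.834] jaw [0.752 0.658 0.025] lean 33.5 leandir az -46.7 jaw az 41.17
time: 13.55
eef_pos: [158.2, 575.8, 387.4]
tool_rot: [-0.279, 1.554, -0.63]
ft_force: [0.4, 0.4, 0.0]
finger_gap: 85.4
t 13.55 pos [158.229 575.796 387.384] q [ 1.235  0.604  0.773 -0.117  2.333  1.409] F [0.403 0.413 0.044] gap 85.4
approach [-0.098 -0.537 -0.838] jaw [ 0.975 -0.22   0.027] lean 33.1 leandir az -100.4 jaw az -12.7
```

```bash
python3 -m inch '[{"hand":1,"x":0.01,"y":0.05,"z":0,"spin":-0.04},{"hand":1,"x":0.02,"y":0.1,"z":0,"spin":-0.08},{"hand":1,"x":0.03,"y":0.15,"z":0,"spin":-0.08},{"hand":1,"x":0.04,"y":0.2,"z":0,"spin":-0.08},{"hand":1,"x":0.05,"y":0.25,"z":0,"spin":-0.08}]'; python3 st.py; python3 -m inch '[{"hand":1,"x":1,"y":5,"z":3,"spin":0}]' >/dev/null; python3 -m inch '[{"hand":1,"x":1,"y":5,"z":3,"spin":0}]' >/dev/null; python3 -m inch '[{"hand":1,"x":1,"y":5,"z":3,"spin":0}]' >/dev/null;python3 -m inch '[{"hand":1,"x":1,"y":5,"z":3,"spin":0}]' >/dev/null;  python3 -m inch '[{"hand":1,"x":1,"y":5,"z":3,"spin":0}]' >/dev/null;python3 st.py
```

```text
time: 14.05
eef_pos: [158.6, 647.8, 425.6]
tool_rot: [-0.265, 1.577, -0.743]
ft_force: [-0.7, -0.4, 0.6]
finger_gap: 85.4
t 14.05 pos [158.631 647.828 425.638] q [ 1.242  0.848  0.22  -0.072  2.711  1.5  ] F [-0.672 -0.41   0.609] gap 85.4
approach [-0.164 -0.574 -0.802] jaw [ 0.953 -0.301  0.02 ] lean 36.6 leandir az -106.0 jaw az -17.55
t 14.55 pos [145.281 642.751 445.15 ] q [ 1.248  0.818  0.22  -0.024  2.71   1.548] F [ 0.153 -0.596  0.615] gap 84.9
approach [-0.171 -0.544 -0.821] jaw [ 0.95  -0.311  0.008] lean 34.8 leandir az -107.5 jaw az -18.1
```

```bash
python3 -m inch '[{"hand":1,"x":0,"y":0.01,"z":-0.04,"spin":0},{"hand":1,"x":0,"y":0.02,"z":-0.08,"spin":0},{"hand":1,"x":0.01,"y":0.03,"z":-0.12,"spin":0},{"hand":1,"x":0.02,"y":0.06,"z":-0.14,"spin":0},{"hand":1,"x":0.03,"y":0.1,"z":-0.14,"spin":0}]'; python3 st.py; python3 -m inch '[{"hand":1,"x":1,"y":5,"z":1,"spin":0}]' >/dev/null; python3 -m inch '[{"hand":1,"x":1,"y":5,"z":1,"spin":0}]' >/dev/null; python3 -m inch '[{"hand":1,"x":1,"y":5,"z":1,"spin":0}]' >/dev/null;python3 st.py
```

```text
time: 15.05
eef_pos: [171.7, 726.6, 293.9]
tool_rot: [-0.229, 1.594, -0.72]
ft_force: [0.1, 1.4, -0.4]
finger_gap: 85.0
t 15.05 pos [171.667 726.6   293.92 ] q [ 1.249  0.985  0.221 -0.014  2.538  1.56 ] F [ 0.13   1.417 -0.446] gap 85.0
approach [-0.172 -0.54  -0.824] jaw [ 0.95  -0.312  0.007] lean 34.5 leandir az -107.6 jaw az -18.18
t 15.35 pos [170.316 752.812 271.018] q [1.256 0.996 0.22  0.009 2.459 1.584] F [0.345 0.646 0.659] gap 85.5
approach [-0.163 -0.482 -0.861] jaw [ 0.948 -0.318 -0.002] lean 30.6 leandir az -108.7 jaw az -18.54
```

```bash
python3 -m inch '[{"hand":1,"x":1,"y":5,"z":2.5,"spin":0}]' >/dev/null
python3 -m inch '[{"hand":1,"x":1,"y":5,"z":2.5,"spin":0}]' >/dev/null
python3 -m inch '[{"hand":1,"x":1,"y":5,"z":2.5,"spin":0}]' >/dev/null
python3 -m inch '[{"hand":1,"x":1,"y":5,"z":2.5,"spin":0}]' >/dev/null
python3 st.py
python3 -m inch '[{"hand":1,"x":1,"y":5,"z":1.5,"spin":0}]' >/dev/null
python3 -m inch '[{"hand":1,"x":1,"y":5,"z":1.5,"spin":0}]' >/dev/null
python3 -m inch '[{"hand":1,"x":1,"y":5,"z":1.5,"spin":0}]' >/dev/null
python3 -m inch '[{"hand":1,"x":1,"y":5,"z":1.5,"spin":0}]' >/dev/null
python3 st.py
```

```text
t 15.75 pos [168.572 776.579 285.271] q [1.26  0.96  0.22  0.032 2.369 1.604] F [-0.473 -0.767 -0.499] gap 85.6
approach [-0.142 -0.371 -0.918] jaw [ 0.946 -0.324 -0.016] lean 23.4 leandir az -111.0 jaw az -18.89
t 16.15 pos [172.318 821.691 267.655] q [1.265 0.962 0.22  0.05  2.233 1.621] F [ 0.056 -0.343 -0.481] gap 85.5
approach [-0.119 -0.247 -0.962] jaw [ 0.944 -0.329 -0.032] lean 15.9 leandir az -115.7 jaw az -19.21
```

```bash
python3 -m inch '[{"hand":1,"x":1,"y":5,"z":2.5,"spin":0.08}]' >/dev/null
python3 -m inch '[{"hand":1,"x":1,"y":5,"z":2.5,"spin":0.08}]' >/dev/null
python3 -m inch '[{"hand":1,"x":1,"y":5,"z":2.5,"spin":0.03}]' >/dev/null
python3 -m inch '[{"hand":1,"x":1,"y":5,"z":2.5,"spin":0.03}]' >/dev/null
python3 -m inch '[{"hand":1,"x":1,"y":5,"z":2.5,"spin":0}]' >/dev/null
python3 -m inch '[{"hand":1,"x":1,"y":5,"z":2.5,"spin":0}]' >/dev/null
python3 st.py
python3 -m inch '[{"hand":1,"x":1,"y":5,"z":2.5,"spin":0}]' >/dev/null
python3 -m inch '[{"hand":1,"x":1,"y":5,"z":2.5,"spin":0}]' >/dev/null
python3 -m inch '[{"hand":1,"x":1,"y":5,"z":2.5,"spin":0}]' >/dev/null
python3 -m inch '[{"hand":1,"x":1,"y":5,"z":2.5,"spin":0}]' >/dev/null
python3 -m inch '[{"hand":1,"x":1,"y":5,"z":2.5,"spin":0}]' >/dev/null
python3 -m inch '[{"hand":1,"x":1,"y":5,"z":2.5,"spin":0}]' >/dev/null
python3 st.py
```

```text
t 16.75 pos [179.447 874.624 287.69 ] q [1.287 0.927 0.22  0.01  2.059 1.396] F [ 0.366 -0.363  0.735] gap 85.6
approach [-0.027 -0.06  -0.998] jaw [ 0.994 -0.104 -0.02 ] lean 3.8 leandir az -114.0 jaw az -5.99
t 17.35 pos [191.274 942.393 308.733] q [1.289 0.908 0.22  0.028 1.852 1.404] F [-0.067 -0.582 -0.059] gap 85.1
approach [ 0.019  0.162 -0.987] jaw [ 0.994 -0.106  0.001] lean 9.4 leandir az 83.4 jaw az -6.06
```

```bash
python3 -m inch '[{"hand":1,"x":1,"y":5,"z":3,"spin":-0.1}]' >/dev/null
python3 -m inch '[{"hand":1,"x":1,"y":5,"z":3,"spin":-0.02}]' >/dev/null
python3 -m inch '[{"hand":1,"x":1,"y":5,"z":3,"spin":0}]' >/dev/null
python3 -m inch '[{"hand":1,"x":1,"y":5,"z":3,"spin":0}]' >/dev/null
python3 -m inch '[{"hand":1,"x":1,"y":5,"z":3,"spin":0}]' >/dev/null
python3 -m inch '[{"hand":1,"x":1,"y":5,"z":3,"spin":0}]' >/dev/null
python3 -m inch '[{"hand":1,"x":1,"y":5,"z":3,"spin":0}]' >/dev/null
python3 -m inch '[{"hand":1,"x":1,"y":5,"z":3,"spin":0}]' >/dev/null
python3 st.py
python3 -m inch '[{"hand":1,"x":1,"y":5,"z":3,"spin":0}]' >/dev/null
python3 st.py
```

```text
t 18.15 pos [ 208.905 1030.853  363.342] q [1.296 0.885 0.22  0.028 1.561 1.533] F [-0.744 -0.462 -0.336] gap 85.2
approach [ 0.098  0.448 -0.889] jaw [ 0.974 -0.227 -0.007] lean 27.3 leandir az 77.7 jaw az -13.11
t 18.25 pos [ 211.225 1042.443  370.073] q [1.296 0.885 0.22  0.03  1.522 1.533] F [-0.533  0.103 -0.023] gap 85.0
approach [ 0.104  0.482 -0.87 ] jaw [ 0.974 -0.226 -0.008] lean 29.5 leandir az 77.8 jaw az -13.09
```

```bash
python3 -m inch '[{"hand":1,"x":0,"y":-0.045,"z":0.02,"spin":0},{"hand":1,"x":0,"y":-0.09,"z":0.04,"spin":-0.1},{"hand":1,"x":0.01,"y":-0.135,"z":0.06,"spin":-0.2},{"hand":1,"x":0.01,"y":-0.18,"z":0.08,"spin":-0.3},{"hand":1,"x":0.02,"y":-0.225,"z":0.1,"spin":-0.4},{"hand":1,"x":0.02,"y":-0.27,"z":0.12,"spin":-0.5},{"hand":1,"x":0.03,"y":-0.315,"z":0.14,"spin":-0.6},{"hand":1,"x":0.03,"y":-0.36,"z":0.15,"spin":-0.7},{"hand":1,"x":0.04,"y":-0.405,"z":0.15,"spin":-0.8},{"hand":1,"x":0.04,"y":-0.45,"z":0.15,"spin":-0.9},{"hand":1,"x":0.05,"y":-0.495,"z":0.15,"spin":-1.0},{"hand":1,"x":0.06,"y":-0.54,"z":0.15,"spin":-1.1}]'; python3 -m inch '[{"hand":1,"x":0.01,"y":-0.045,"z":0,"spin":-0.05},{"hand":1,"x":0.03,"y":-0.09,"z":0,"spin":-0.1},{"hand":1,"x":0.05,"y":-0.135,"z":0,"spin":-0.158},{"hand":1,"x":0.07,"y":-0.18,"z":0,"spin":-0.158},{"hand":1,"x":0.09,"y":-0.225,"z":0,"spin":-0.158},{"hand":1,"x":0.11,"y":-0.27,"z":0,"spin":-0.158},{"hand":1,"x":0.13,"y":-0.315,"z":0,"spin":-0.158},{"hand":1,"x":0.14,"y":-0.36,"z":0,"spin":-0.158},{"hand":1,"x":0.15,"y":-0.405,"z":0,"spin":-0.158},{"hand":1,"x":0.16,"y":-0.45,"z":0,"spin":-0.158},{"hand":1,"x":0.165,"y":-0.495,"z":0,"spin":-0.158},{"hand":1,"x":0.165,"y":-0.545,"z":0,"spin":-0.158}]'; python3 st.py
```

```text
time: 19.45
eef_pos: [270.9, 500.7, 523.3]
tool_rot: [1.294, 0.975, -0.632]
ft_force: [0.7, -0.2, 0.0]
finger_gap: 85.6
time: 20.65
eef_pos: [435.6, -45.8, 526.6]
tool_rot: [1.38, 0.872, -0.748]
ft_force: [1.0, -0.1, -1.3]
finger_gap: 85.6
t 20.65 pos [435.603 -45.83  526.569] q [-0.495 -0.251  1.493  0.287  1.457  1.029] F [ 0.974 -0.051 -1.332] gap 85.6
approach [ 0.499  0.05  -0.865] jaw [ 0.082 -0.997 -0.011] lean 30.1 leandir az 5.7 jaw az -85.32
```

```bash
python3 -m inch '[{"hand":1,"x":0.002,"y":0.001,"z":-0.045,"spin":0},{"hand":1,"x":0.002,"y":0.001,"z":-0.09,"spin":0},{"hand":1,"x":0.002,"y":0.001,"z":-0.135,"spin":0},{"hand":1,"x":0.002,"y":0.001,"z":-0.18,"spin":0},{"hand":1,"x":0.002,"y":0.001,"z":-0.225,"spin":0},{"hand":1,"x":0.002,"y":0.001,"z":-0.27,"spin":0},{"hand":1,"x":0.002,"y":0.001,"z":-0.31,"spin":0},{"hand":1,"x":0.002,"y":0.001,"z":-0.345,"spin":0},{"hand":1,"x":0.002,"y":0.001,"z":-0.375,"spin":0},{"hand":1,"x":0.002,"y":0.001,"z":-0.4,"spin":0},{"hand":1,"x":0.002,"y":0.001,"z":-0.4,"spin":0}]'; python3 st.py
python3 - <<'E'
from h import *
s,d=read_camera('scene');t,d=read_camera('top')
a=cv2.resize(s[150:250,290:370],None,fx=5,fy=5,interpolation=cv2.INTER_CUBIC)
b=cv2.resize(t[165:235,285:365],None,fx=5,fy=5,interpolation=cv2.INTER_CUBIC)
im=np.zeros((500,800,3),'uint8');im[:,:400]=a;im[:350,400:]=b
cv2.imwrite('pics/g1.png',im[:,:,::-1])
E
```

```text
time: 21.75
eef_pos: [437.1, -44.6, 125.4]
tool_rot: [1.382, 0.874, -0.75]
ft_force: [-1.0, 0.7, 0.1]
finger_gap: 85.8
t 21.75 pos [437.069 -44.569 125.415] q [-0.488  0.015  2.345  0.724  0.434  0.394] F [-1.024  0.716  0.145] gap 85.8
approach [ 0.497  0.051 -0.866] jaw [ 0.081 -0.997 -0.013] lean 30.0 leandir az 5.9 jaw az -85.38
```

View pics/g1.png

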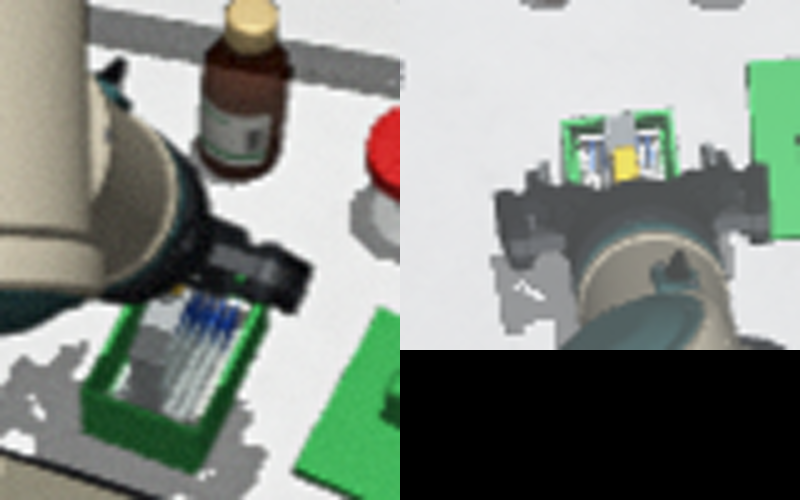

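```bash
python3 -m inch '[{"hand":0,"x":0,"y":0,"z":0,"spin":0},{"hand":0,"x":0,"y":0,"z":0,"spin":0},{"hand":0,"x":0,"y":0,"z":0,"spin":0},{"hand":0,"x":0,"y":0,"z":0,"spin":0},{"hand":0,"x":0,"y":0,"z":0,"spin":0},{"hand":0,"x":0,"y":0,"z":0,"spin":0},{"hand":0,"x":0,"y":0,"z":0,"spin":0}]' 60; python3 st.py
```

```text
time: 22.55
eef_pos: [439.3, -45.6, 128.8]
tool_rot: [1.38, 0.868, -0.746]
ft_force: [-4.0, 0.5, 6.5]
finger_gap: 13.1
t 22.55 pos [439.295 -45.62  128.765] q [-0.488  0.011  2.34   0.722  0.436  0.396] F [-3.995  0.537  6.467] gap 13.1
approach [ 0.503  0.049 -0.863] jaw [ 0.081 -0.997 -0.009] lean 30.3 leandir az 5.5 jaw az -85.34
```

```bash
python3 -m inch '[{"hand":0,"x":0,"y":0,"z":0.01,"spin":0},{"hand":0,"x":0,"y":0,"z":0.02,"spin":0},{"hand":0,"x":0,"y":0,"z":0.035,"spin":0},{"hand":0,"x":0,"y":0,"z":0.055,"spin":0},{"hand":0,"x":0,"y":0,"z":0.08,"spin":0},{"hand":0,"x":0,"y":0,"z":0.1,"spin":0},{"hand":0,"x":0,"y":0,"z":0.105,"spin":0},{"hand":0,"x":0,"y":0.02,"z":0.105,"spin":-0.05},{"hand":0,"x":0,"y":0.05,"z":0.105,"spin":-0.1},{"hand":0,"x":0,"y":0.08,"z":0.105,"spin":-0.165},{"hand":0,"x":0,"y":0.095,"z":0.105,"spin":-0.165},{"hand":0,"x":0,"y":0.095,"z":0.105,"spin":-0.165}]'; python3 st.py;  python3 - <<'E'
from h import *
s,d=read_camera('scene');t,d=read_camera('top')
np.save('pics/s3.npy',s);np.save('pics/t3.npy',t)
a=cv2.resize(s[130:255,230:330],None,fx=4,fy=4,interpolation=cv2.INTER_CUBIC)
b=cv2.resize(t[150:250,240:340],None,fx=4,fy=4,interpolation=cv2.INTER_CUBIC)
im=np.zeros((500,800,3),'uint8');im[:,:400]=a;im[:400,400:]=b
cv2.imwrite('pics/g2.png',im[:,:,::-1])
E
```

```text
time: 23.75
eef_pos: [437.5, 52.1, 231.6]
tool_rot: [1.461, 0.766, -0.872]
ft_force: [-1.0, -0.4, -3.1]
finger_gap: 13.4
t 23.75 pos [437.501  52.113 231.626] q [-0.023 -0.153  2.148 -0.035  0.622  1.653] F [-0.958 -0.379 -3.067] gap 13.4
approach [ 0.5   -0.032 -0.865] jaw [-0.08  -0.997 -0.009] lean 30.1 leandir az -3.7 jaw az -94.58
```

View pics/g2.png

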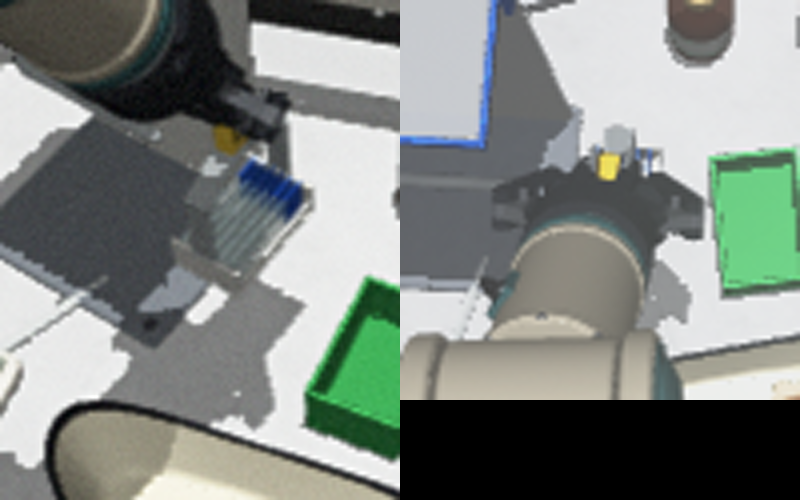

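Run:
```python
from h import *
np.set_printoptions(precision=1,suppress=True)
S=lambda x,y:((x+.5)/4+229.5,(y+.5)/4+129.5)
c=np.array([436.5,52.1]);a=np.radians(-4.6);ex=np.array([np.cos(a),np.sin(a)]);ey=np.array([-ex[1],ex[0]])
for z in(107,133):
  P=[np.r_[c+sx*42*ex+sy*25*ey,z] for sx,sy in((-1,1),(-1,-1),(1,-1),(1,1))]
  print(z,(proj('scene',P)-[229.5,129.5])*4)
```

```text
107 [[175.9 263.7]
 [240.5 299.4]
 [316.8 208.3]
 [253.5 175.5]]
133 [[171.1 239.2]
 [237.2 275.3]
 [315.3 183.1]
 [250.7 150. ]]
```

```bash
python3 -m inch '[{"hand":0,"x":0.002,"y":0,"z":-0.012,"spin":0},{"hand":0,"x":0.003,"y":0,"z":-0.021,"spin":0},{"hand":0,"x":0.004,"y":0.015,"z":-0.021,"spin":0},{"hand":0,"x":0.005,"y":0.03,"z":-0.021,"spin":0},{"hand":0,"x":0.006,"y":0.045,"z":-0.021,"spin":0},{"hand":0,"x":0.007,"y":0.06,"z":-0.021,"spin":0},{"hand":0,"x":0.008,"y":0.075,"z":-0.021,"spin":0},{"hand":0,"x":0.01,"y":0.09,"z":-0.021,"spin":0}]'; python3 st.py; python3 -m inch '[{"hand":0,"x":0.001,"y":0.015,"z":0,"spin":0},{"hand":0,"x":0.002,"y":0.03,"z":0,"spin":0},{"hand":0,"x":0.003,"y":0.037,"z":0,"spin":0},{"hand":0,"x":0.003,"y":0.037,"z":0,"spin":0}]';python3 st.py;  python3 - <<'E'
from h import *
s,d=read_camera('scene')
cv2.imwrite('pics/g3.png',cv2.resize(s[100:225,200:330],None,fx=5,fy=4.5,interpolation=cv2.INTER_CUBIC)[:,:,::-1])
E
```

```text
time: 24.65
eef_pos: [447.2, 140.6, 209.4]
tool_rot: [1.46, 0.767, -0.876]
ft_force: [-0.3, 0.3, -2.9]
finger_gap: 12.9
t 24.65 pos [447.16  140.607 209.403] q [ 0.283 -0.052  2.128 -0.312  0.593  2.155] F [-0.262  0.329 -2.932] gap 12.9
approach [ 0.498 -0.034 -0.867] jaw [-0.081 -0.997 -0.008] lean 29.9 leandir az -3.9 jaw az -94.67
time: 25.05
eef_pos: [450.3, 177.7, 208.7]
tool_rot: [1.459, 0.768, -0.877]
ft_force: [-0.1, 0.4, -2.4]
finger_gap: 12.6
t 25.05 pos [450.27  177.712 208.672] q [ 0.39  -0.014  2.094 -0.387  0.622  2.309] F [-0.104  0.37  -2.423] gap 12.6
approach [ 0.497 -0.034 -0.867] jaw [-0.081 -0.997 -0.007] lean 29.9 leandir az -3.9 jaw az -94.64
```

View pics/g3.png

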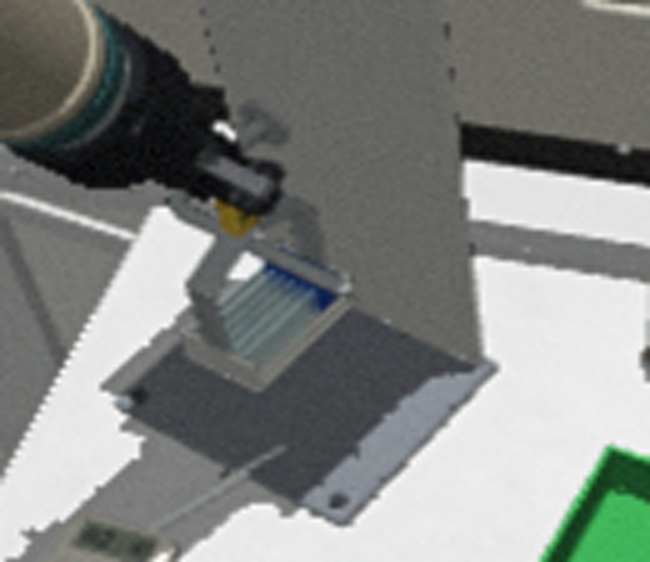

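```bash
python3 -m inch '[{"hand":0,"x":0,"y":0,"z":-0.003,"spin":0},{"hand":0,"x":0,"y":0,"z":-0.006,"spin":0},{"hand":0,"x":0,"y":0,"z":-0.009,"spin":0},{"hand":0,"x":0,"y":0,"z":-0.009,"spin":0}]'; python3 -m inch '[{"hand":0,"x":0,"y":0,"z":-0.002,"spin":0},{"hand":0,"x":0,"y":0,"z":-0.002,"spin":0}]';python3 -m inch '[{"hand":0,"x":0,"y":0,"z":-0.002,"spin":0},{"hand":0,"x":0,"y":0,"z":-0.002,"spin":0}]'
```

```text
time: 25.5
eef_pos: [449.5, 176.6, 198.9]
tool_rot: [1.458, 0.768, -0.879]
ft_force: [-0.3, -0.4, -3.1]
finger_gap: 13.3
time: 25.7
eef_pos: [449.9, 176.6, 197.2]
tool_rot: [1.459, 0.767, -0.878]
ft_force: [0.6, -0.4, -1.9]
finger_gap: 13.1
time: 25.9
eef_pos: [450.7, 176.8, 196.7]
tool_rot: [1.46, 0.765, -0.875]
ft_force: [-2.4, -1.4, 4.9]
finger_gap: 12.9
```

```bash
python3 -m inch '[{"hand":0.4,"x":0,"y":0,"z":0,"spin":0},{"hand":0.4,"x":0,"y":0,"z":0,"spin":0},{"hand":0.4,"x":0,"y":0,"z":0,"spin":0},{"hand":0.4,"x":0,"y":0,"z":0,"spin":0}]'; python3 -m inch '[{"hand":0.4,"x":-0.005,"y":0,"z":0.009,"spin":0},{"hand":0.4,"x":-0.015,"y":0,"z":0.026,"spin":0},{"hand":0.4,"x":-0.03,"y":0.001,"z":0.05,"spin":0},{"hand":0.6,"x":-0.06,"y":0.002,"z":0.07,"spin":0},{"hand":0.8,"x":-0.1,"y":0.002,"z":0.08,"spin":0},{"hand":1,"x":-0.14,"y":0,"z":0.09,"spin":0}]';python3 st.py;  python3 - <<'E'
from h import *
s,d=read_camera('scene');t,dt=read_camera('top')
np.save('pics/s4.npy',s);np.save('pics/t4.npy',t);np.save('pics/s4d.npy',d)
cv2.imwrite('pics/g4.png',np.hstack([cv2.resize(s[100:240,200:300],None,fx=4,fy=4,interpolation=cv2.INTER_CUBIC),cv2.resize(t[130:270,200:300],None,fx=4,fy=4,interpolation=cv2.INTER_CUBIC)])[:,:,::-1])
E
```

```text
time: 26.3
eef_pos: [450.7, 176.9, 196.6]
tool_rot: [1.46, 0.765, -0.875]
ft_force: [-0.2, 0.0, -0.7]
finger_gap: 34.4
time: 26.9
eef_pos: [309.5, 176.6, 287.9]
tool_rot: [1.463, 0.765, -0.875]
ft_force: [-0.1, 0.6, 0.1]
finger_gap: 76.0
t 26.9 pos [309.546 176.633 287.919] q [ 0.64  -0.28   2.081 -0.406  0.967  2.465] F [-0.144  0.61   0.081] gap 76.0
approach [ 0.499 -0.034 -0.866] jaw [-0.083 -0.997 -0.009] lean 30.0 leandir az -3.9 jaw az -94.76
```

View pics/g4.png

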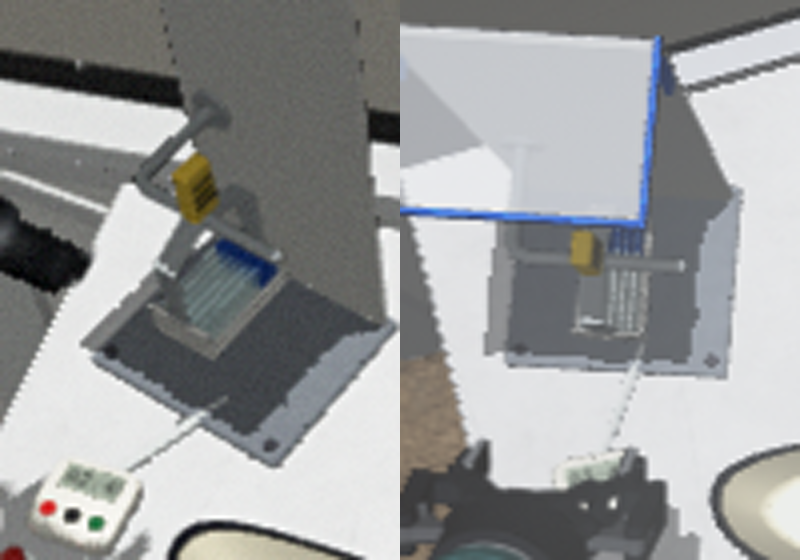

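Run:
```python
from h import *
np.set_printoptions(precision=1,suppress=True)
c=np.array([449,177]);a=np.radians(-4.8);ex=np.array([np.cos(a),np.sin(a)]);ey=np.array([-ex[1],ex[0]])
for n,o in(('scene',[199.5,99.5]),('top',[199.5,129.5])):
  P=[np.r_[c+sx*42*ex+sy*25*ey,98] for sx,sy in((-1,1),(-1,-1),(1,-1),(1,1))]+[np.r_[c,208]]
  print(n,(proj(n,P)-o)*4+([400,0] if n=='top' else [0,0]))
t=np.load('pics/t4.npy');h=cv2.cvtColor(t,cv2.COLOR_RGB2HSV)
g=((h[...,0]>45)&(h[...,0]<90)&(h[...,1]>110)&(h[...,2]>40)).astype('uint8')
N,l,st,cc=cv2.connectedComponentsWithStats(g)
for i in range(1,N):
  if st[i,4]>30:print(st[i],cc[i])
cv2.imwrite('pics/g5.png',cv2.resize(t[165:240,308:388],None,fx=8,fy=8,interpolation=cv2.INTER_CUBIC)[:,:,::-1])
```

```text
scene [[148.  305.2]
 [206.8 338. ]
 [285.7 254.4]
 [227.9 224.2]
 [189.6 164.8]]
top [[571.5 334.2]
 [641.7 337.9]
 [651.  222.4]
 [581.6 218.7]
 [582.3 248.5]]
[355 177  26  36 816] [367.3 194.2]
[318 191  24  31 545] [328.9 206. ]
```

View pics/g5.png

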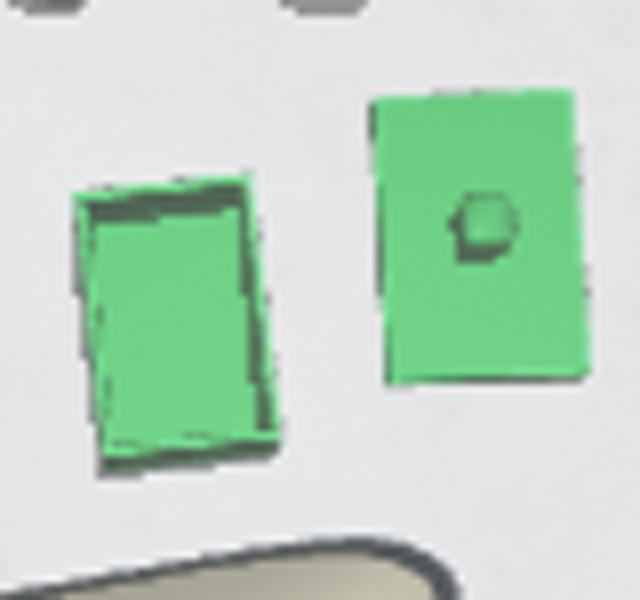

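Run:
```python
from h import *
np.set_printoptions(precision=1,suppress=True)
T=lambda L:[((x+.5)/8+307.5,(y+.5)/8+164.5) for x,y in L]
def r(n,P):
    P=np.array(P)[:,:2];m=P.mean(0);v=(P[0]+P[1]-P[2]-P[3]);w=P[0]+P[3]-P[1]-P[2]
    print(n,m,'len',np.hypot(*v)/2,np.hypot(*w)/2,'yaw',np.degrees(np.arctan2(v[1],v[0])),np.degrees(np.arctan2(-w[0],w[1])))
r('dish',atz('top',T([(75,192),(247,175),(280,437),(100,458)]),45))
r('lid',atz('top',T([(372,98),(573,90),(590,375),(387,382)]),10))
S=lambda L:[((x+.5)/3.6+190-.5,(y+.5)/3.6+110-.5) for x,y in L]
r('lid s',atz('scene',S([(632,367),(728,406),(668,527),(572,485)]),10))
print('knob',atz('top',T([(490,218)]),40),atz('scene',S([(657,414)]),40))
# model silhouettes fit by colour mask moments, lid (top) and dish
from scipy.optimize import least_squares
def mask(img):
    h=cv2.cvtColor(img,cv2.COLOR_RGB2HSV);return ((h[...,0]>45)&(h[...,0]<90)&(h[...,1]>100)&(h[...,2]>30)).astype('uint8')
def sil(n,c,yaw,boxes):
    k=8 ;out=np.zeros((400,640),'f4');a=np.array([np.cos(yaw),np.sin(yaw)]);b=np.array([-a[1],a[0]])
    M=np.zeros((400*4,640*4),'uint8')
    for hx,hy,z0,z1 in boxes:
        P=[np.r_[np.array(c)+sx*hx*a+sy*hy*b,z] for sx in(-1,1) for sy in(-1,1) for z in(z0,z1)]
        q=cv2.convexHull(((proj(n,P)+.5)*4-.5).astype('f4'));cv2.fillConvexPoly(M,np.round(q*16).astype('i4'),1,shift=4)
    return cv2.resize(M.astype('f4'),(640,400),interpolation=cv2.INTER_AREA)
from scipy.optimize import minimize
for nm,n,f,x0,bx,win in(('dish','top','t4',[436,-45,4.8],[(50.5,33.5,0,45)],(310,180,350,235)),('lid','top','t4',[468,-163,0],[(56,39,0,10),(10,10,10,40)],(350,170,388,220)),
   ('dish','scene','s4',[436,-45,4.8],[(50.5,33.5,0,45)],(300,180,347,255)),('lid','scene','s4',[468,-163,0],[(56,39,0,10),(10,10,10,40)],(346,205,400,265))):
    m=mask(np.load(f'pics/{f}.npy')).astype('f4');u0,v0,u1,v1=win
    if nm=='dish': m=cv2.morphologyEx(m,cv2.MORPH_CLOSE,np.ones((5,5)))
    g=lambda x:((sil(n,x[:2],np.radians(x[2]),bx)-m)[v0:v1,u0:u1]**2).sum()
    o=minimize(g,x0,method='Nelder-Mead',options=dict(initial_simplex=[x0,[x0[0]+5,x0[1],x0[2]],[x0[0],x0[1]+5,x0[2]],[x0[0],x0[1],x0[2]+4]]));print(nm,n,o.x,o.fun)
```

```text
dish [436.8 -43.6] len 100.2986865573028 65.97892131816107 yaw 4.39054357035121 4.474343327606064
lid [ 469.9 -162. ] len 111.37200174996588 77.7057207349414 yaw 0.5015871199934522 0.3978467772023156
lid s [ 467.1 -163.9] len 112.27207753952278 75.9529244612906 yaw 1.3604521359288138 1.5743232533965372
knob [[ 470.7 -163.    40. ]] [[ 475.2 -162.2   40. ]]
dish top [438.6 -43.8   4.4] 117.39453125
lid top [ 470.1 -162.2   -0.3] 80.71875
dish scene [436.6 -44.6   8. ] 77.16015625
lid scene [ 471.8 -161.5    0.9] 66.96875
```

```bash
python3 -m inch '[{"hand":1,"x":0,"y":-0.04,"z":0.01,"spin":0},{"hand":1,"x":0,"y":-0.085,"z":0.01,"spin":0.05},{"hand":1,"x":0.01,"y":-0.13,"z":0,"spin":0.09},{"hand":1,"x":0.03,"y":-0.17,"z":0,"spin":0.09},{"hand":1,"x":0.05,"y":-0.21,"z":0,"spin":0.09},{"hand":1,"x":0.08,"y":-0.245,"z":-0.01,"spin":0.09},{"hand":1,"x":0.11,"y":-0.28,"z":-0.02,"spin":0.09},{"hand":1,"x":0.14,"y":-0.31,"z":-0.04,"spin":0.09},{"hand":1,"x":0.16,"y":-0.335,"z":-0.06,"spin":0.09},{"hand":1,"x":0.1605,"y":-0.339,"z":-0.1,"spin":0.09},{"hand":1,"x":0.1605,"y":-0.339,"z":-0.14,"spin":0.09},{"hand":1,"x":0.1605,"y":-0.339,"z":-0.16,"spin":0.09}]'; python3 st.py
python3 - <<'E'
from kin import *
np.set_printoptions(precision=2,suppress=True)
c,P,s4,s6=fit();q=np.array([-.4,.1,2.2,.8,.5,.4])
for p,az in(([470,-162,120],.5),([470,-162,36],.5),([470,-162,140],.5),([437,-44,140],4.5),([437,-44,78],4.5)):
    q,e=ik(P,s4,s6,np.array(p),*tool(az,30,-1),q);print(p,q,round(e,2))
E
```

```text
time: 28.2
eef_pos: [469.1, -166.0, 130.6]
tool_rot: [1.413, 0.82, -0.804]
ft_force: [1.7, 0.6, 0.2]
finger_gap: 85.4
t 28.2 pos [ 469.123 -165.952  130.582] q [-0.725  0.109  2.22   0.741  0.528  0.241] F [1.713 0.627 0.189] gap 85.4
approach [ 0.503  0.008 -0.864] jaw [ 0.009 -1.    -0.004] lean 30.2 leandir az 0.9 jaw az -89.48
[470, -162, 120] [-0.71  0.13  2.24  0.77  0.49  0.22] 0.0
[470, -162, 36] [-0.71  0.31  2.35  1.37  0.34 -0.44] 0.0
[470, -162, 140] [-0.71  0.09  2.21  0.69  0.54  0.31] 0.0
[437, -44, 140] [-0.47 -0.02  2.32  0.63  0.46  0.5 ] 0.0
[437, -44, 78] [-0.47  0.13  2.43  1.12  0.3  -0.03] 0.0
```

Feasible. Descend on the knob and close gently.

```bash
python3 -m inch '[{"hand":1,"x":0.001,"y":0.004,"z":-0.02,"spin":0},{"hand":1,"x":0.001,"y":0.004,"z":-0.04,"spin":0},{"hand":1,"x":0.001,"y":0.004,"z":-0.06,"spin":0},{"hand":1,"x":0.001,"y":0.004,"z":-0.08,"spin":0},{"hand":1,"x":0.001,"y":0.004,"z":-0.094,"spin":0},{"hand":1,"x":0.001,"y":0.004,"z":-0.094,"spin":0}]'; python3 st.py; python3 -m inch '[{"hand":0.5,"x":0,"y":0,"z":0,"spin":0},{"hand":0.35,"x":0,"y":0,"z":0,"spin":0},{"hand":0.1,"x":0,"y":0,"z":0,"spin":0},{"hand":0.1,"x":0,"y":0,"z":0,"spin":0},{"hand":0.1,"x":0,"y":0,"z":0,"spin":0},{"hand":0.1,"x":0,"y":0,"z":0,"spin":0},{"hand":0.1,"x":0,"y":0,"z":0,"spin":0}]' 40; python3 st.py
```

```text
time: 28.8
eef_pos: [469.5, -162.1, 34.8]
tool_rot: [1.415, 0.823, -0.807]
ft_force: [0.3, 0.5, 0.0]
finger_gap: 85.6
t 28.8 pos [ 469.536 -162.141   34.806] q [-0.715  0.312  2.354  1.378  0.349 -0.445] F [0.289 0.507 0.028] gap 85.6
approach [ 0.501  0.009 -0.866] jaw [ 0.007 -1.    -0.007] lean 30.1 leandir az 1.1 jaw az -89.58
time: 29.5
eef_pos: [469.9, -162.4, 35.6]
tool_rot: [1.414, 0.821, -0.806]
ft_force: [-2.8, -0.6, 5.5]
finger_gap: 19.1
t 29.5 pos [ 469.862 -162.406   35.62 ] q [-0.715  0.31   2.354  1.378  0.349 -0.445] F [-2.761 -0.627  5.466] gap 19.1
approach [ 0.502  0.008 -0.865] jaw [ 0.008 -1.    -0.005] lean 30.1 leandir az 1.0 jaw az -89.56
```

```bash
python3 -m inch '[{"hand":0.1,"x":0,"y":0,"z":0.01,"spin":0},{"hand":0.1,"x":0,"y":0,"z":0.03,"spin":0},{"hand":0.1,"x":0,"y":0,"z":0.06,"spin":0},{"hand":0.1,"x":0,"y":0,"z":0.085,"spin":0},{"hand":0.1,"x":-0.005,"y":0.02,"z":0.09,"spin":0.02},{"hand":0.1,"x":-0.014,"y":0.05,"z":0.09,"spin":0.04},{"hand":0.1,"x":-0.023,"y":0.08,"z":0.09,"spin":0.07},{"hand":0.1,"x":-0.03,"y":0.105,"z":0.09,"spin":0.07},{"hand":0.1,"x":-0.033,"y":0.118,"z":0.09,"spin":0.07},{"hand":0.1,"x":-0.033,"y":0.118,"z":0.09,"spin":0.07},{"hand":0.1,"x":-0.033,"y":0.118,"z":0.09,"spin":0.07}]'; python3 st.py
python3 - <<'E'
from h import *
s,d=read_camera('scene');t,dt=read_camera('top')
np.save('pics/s6.npy',s);np.save('pics/t6.npy',t)
im=np.hstack([cv2.resize(s[165:255,290:356],None,fx=6,fy=6,interpolation=cv2.INTER_CUBIC),cv2.resize(t[165:255,295:361],None,fx=6,fy=6,interpolation=cv2.INTER_CUBIC)])
cv2.imwrite('pics/g6.png',im[:,:,::-1])
E
```

```text
time: 30.6
eef_pos: [436.1, -43.4, 125.0]
tool_rot: [1.377, 0.868, -0.752]
ft_force: [1.1, -0.8, -1.5]
finger_gap: 18.9
t 30.6 pos [436.143 -43.414 124.953] q [-0.48   0.013  2.35   0.722  0.421  0.4  ] F [ 1.052 -0.756 -1.493] gap 18.9
approach [ 0.499  0.045 -0.865] jaw [ 0.079 -0.997 -0.006] lean 30.1 leandir az 5.1 jaw az -85.44
```

View pics/g6.png

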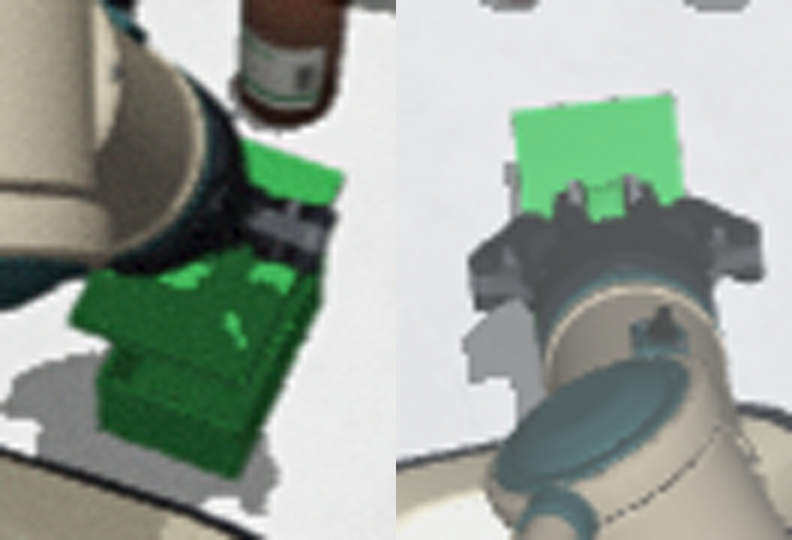

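Run:
```python
from h import *
np.set_printoptions(precision=1,suppress=True)
T=lambda L:[((x+.5)/6+294.5,(y+.5)/6+164.5) for x,y in L]
S=lambda L:[((x+.5)/6+289.5,(y+.5)/6+164.5) for x,y in L]
P=atz('top',T([(118,112),(275,93),(288,195)]),99.4);print(P)
w=P[0]-P[1];a=np.arctan2(-w[0],w[1]);print('yaw',np.degrees(a),np.hypot(*w[:2]))
ex=np.array([np.cos(a),np.sin(a)]);print('centre top',(P[0]+P[1])[:2]/2-56*ex)
Q=atz('scene',S([(345,178)]),99.4);print('scene back-right',Q,'expect',np.array([436.1,-43.4])+56*ex+39*np.array([ex[1],-ex[0]]))
Q=atz('scene',S([(98,268),(72,320)]),[99.4,89.4][1]);print(Q, 'expect fl',np.array([436.1,-43.4])-56*ex-39*np.array([ex[1],-ex[0]]))
```

```text
[[489.3  -1.2  99.4]
 [496.3 -76.7  99.4]
 [446.3 -81.2  99.4]]
yaw 5.28844824353045 75.9098604247646
centre top [437.  -44.1]
scene back-right [[491.9 -78.8  99.4]] expect [495.5 -77.1]
[[408.7  -5.7  89.4]
 [381.5  -9.   89.4]] expect fl [376.7  -9.7]
```

```bash
python3 -m inch '[{"hand":0.1,"x":0,"y":0,"z":-0.015,"spin":-0.01},{"hand":0.1,"x":0,"y":0,"z":-0.03,"spin":-0.01},{"hand":0.1,"x":0,"y":0,"z":-0.038,"spin":-0.01},{"hand":0.1,"x":0,"y":0,"z":-0.041,"spin":-0.01},{"hand":0.1,"x":0,"y":0,"z":-0.041,"spin":-0.01}]'; python3 -m inch '[{"hand":0.1,"x":0,"y":0,"z":-0.003,"spin":0},{"hand":0.1,"x":0,"y":0,"z":-0.003,"spin":0}]'; python3 -m inch '[{"hand":0.1,"x":0,"y":0,"z":-0.003,"spin":0},{"hand":0.1,"x":0,"y":0,"z":-0.003,"spin":0}]';python3 st.py
```

```text
time: 31.2
eef_pos: [437.1, -45.6, 83.7]
tool_rot: [1.384, 0.86, -0.763]
ft_force: [0.5, -0.5, -0.6]
finger_gap: 19.0
time: 31.4
eef_pos: [437.5, -46.4, 80.6]
tool_rot: [1.385, 0.859, -0.764]
ft_force: [-0.2, 0.9, -1.1]
finger_gap: 19.4
time: 31.6
eef_pos: [437.7, -46.8, 77.6]
tool_rot: [1.385, 0.858, -0.764]
ft_force: [0.5, 0.2, -1.5]
finger_gap: 19.3
t 31.6 pos [437.687 -46.767  77.643] q [-0.479  0.128  2.429  1.134  0.295 -0.025] F [ 0.542  0.188 -1.497] gap 19.3
approach [ 0.5    0.037 -0.866] jaw [ 0.063 -0.998 -0.006] lean 30.1 leandir az 4.2 jaw az -86.37
```

```bash
python3 -m inch '[{"hand":0.1,"x":-0.001,"y":0.0025,"z":0,"spin":0.012},{"hand":0.1,"x":-0.001,"y":0.0025,"z":0,"spin":0.012}]'; python3 -m inch '[{"hand":0.1,"x":0,"y":0.0005,"z":-0.002,"spin":0},{"hand":0.1,"x":0,"y":0.0005,"z":-0.002,"spin":0}]'; python3 -m inch '[{"hand":0.1,"x":0,"y":0.0005,"z":-0.0015,"spin":0},{"hand":0.1,"x":0,"y":0.0005,"z":-0.0015,"spin":0}]';python3 st.py
```

```text
time: 31.8
eef_pos: [436.7, -44.3, 77.9]
tool_rot: [1.379, 0.866, -0.755]
ft_force: [0.4, -0.2, -1.5]
finger_gap: 19.2
time: 32.0
eef_pos: [436.6, -43.7, 75.8]
tool_rot: [1.379, 0.866, -0.755]
ft_force: [0.2, 0.0, -0.9]
finger_gap: 19.1
time: 32.2
eef_pos: [436.8, -43.4, 74.6]
tool_rot: [1.379, 0.865, -0.755]
ft_force: [-2.4, 0.3, 5.0]
finger_gap: 19.1
t 32.2 pos [436.808 -43.372  74.619] q [-0.476  0.135  2.437  1.182  0.292 -0.083] F [-2.353  0.317  4.977] gap 19.1
approach [ 0.5    0.042 -0.865] jaw [ 0.075 -0.997 -0.005] lean 30.1 leandir az 4.8 jaw az -85.68
```

```bash
python3 -m inch '[{"hand":0.3,"x":0,"y":0,"z":0,"spin":0},{"hand":0.6,"x":0,"y":0,"z":0,"spin":0},{"hand":0.7,"x":0,"y":0,"z":0,"spin":0},{"hand":0.7,"x":0,"y":0,"z":0,"spin":0}]'; python3 -m inch '[{"hand":0.7,"x":-0.005,"y":0,"z":0.01,"spin":0},{"hand":0.7,"x":-0.015,"y":-0.001,"z":0.03,"spin":0},{"hand":0.7,"x":-0.035,"y":-0.002,"z":0.065,"spin":0},{"hand":0.7,"x":-0.06,"y":-0.002,"z":0.1,"spin":0},{"hand":0.7,"x":-0.1,"y":-0.002,"z":0.13,"spin":0},{"hand":0.7,"x":-0.14,"y":-0.002,"z":0.16,"spin":0},{"hand":0.7,"x":-0.14,"y":-0.002,"z":0.19,"spin":0},{"hand":0.7,"x":-0.14,"y":-0.002,"z":0.19,"spin":0}]'; python3 st.py
python3 - <<'E'
from h import *
np.set_printoptions(precision=1,suppress=True)
from scipy.optimize import minimize
s,ds=read_camera('scene');t,dt=read_camera('top');np.save('pics/s7.npy',s);np.save('pics/t7.npy',t)
def mask(img):
    h=cv2.cvtColor(img,cv2.COLOR_RGB2HSV);return ((h[...,0]>45)&(h[...,0]<90)&(h[...,1]>100)&(h[...,2]>30)).astype('f4')
def sil(n,x,boxes):
    a=np.array([np.cos(x[2]),np.sin(x[2])]);b=np.array([-a[1],a[0]]);M=np.zeros((1600,2560),'uint8')
    for hx,hy,z0,z1 in boxes:
        P=[np.r_[np.array(x[:2])+sx*hx*a+sy*hy*b,z] for sx in(-1,1) for sy in(-1,1) for z in(z0,z1)]
        q=cv2.convexHull(((proj(n,P)+.5)*4-.5).astype('f4'));cv2.fillConvexPoly(M,np.round(q*16).astype('i4'),1,shift=4)
    return cv2.resize(M.astype('f4'),(640,400),interpolation=cv2.INTER_AREA)
for n,i,w in(('top',t,(310,175,350,240)),('scene',s,(298,175,348,260))):
    m=mask(i);u0,v0,u1,v1=w
    g=lambda y:((sil(n,[y[0],y[1],np.radians(y[2])],[(56,39,39,49),(10,10,49,79),(50.5,33.5,0,39)])-m)[v0:v1,u0:u1]**2).sum()
    x0=[437,-44,4.5];o=minimize(g,x0,method='Nelder-Mead',options=dict(initial_simplex=[x0,[441,-44,4.5],[437,-40,4.5],[437,-44,8]]));print(n,o.x,o.fun)
    D=dt if n=='top' else ds;C=cloud(n,D);mm=(m>0)&(D>0);mm[:v0]=0;mm[v1:]=0;mm[:,:u0]=0;mm[:,u1:]=0
    p=C[mm];p=p[(p[:,2]>40)&(p[:,2]<56)];A=np.c_[p[:,:2]-[437,-44],np.ones(len(p))];cf=np.linalg.lstsq(A,p[:,2],rcond=None)[0];print('plate plane slopes,z',cf[:2]*1000,'mm/m',cf[2],len(p))
y=cv2.cvtColor(s,cv2.COLOR_RGB2HSV);Y=(y[...,0]>15)&(y[...,0]<35)&(y[...,1]>120);Y[:,:235]=0;Y[:,270:]=0;v,u=np.nonzero(Y[100:170]);print('tab px',u.mean(),v.mean()+100,len(u))
s4=np.load('pics/s4.npy');print('stand region change',np.abs(s4[120:190,230:275].astype(int)-s[120:190,230:275]).mean())
E
```

```text
time: 32.6
eef_pos: [436.8, -43.4, 74.6]
tool_rot: [1.379, 0.865, -0.755]
ft_force: [-0.3, 0.2, -1.3]
finger_gap: 60.0
time: 33.4
eef_pos: [297.5, -48.2, 269.1]
tool_rot: [1.376, 0.851, -0.757]
ft_force: [1.1, -0.7, 0.1]
finger_gap: 60.0
t 33.4 pos [297.501 -48.174 269.099] q [-0.985 -0.476  2.213  0.498  1.167  0.371] F [ 1.064 -0.676  0.138] gap 60.0
approach [ 0.506  0.032 -0.862] jaw [ 0.07  -0.998  0.004] lean 30.5 leandir az 3.6 jaw az -86.01
top [437.6 -41.4   4.2] 82.234375
plate plane slopes,z [-4.3 -1.1] mm/m 49.209353823345126 855
scene [437.  -43.2   5.9] 167.49609375
plate plane slopes,z [5.2 3.1] mm/m 47.458625677821715 893
tab px 248.27067669172934 146.7593984962406 133
stand region change 24.61809523809524
```

```bash
python3 -m inch '[{"hand":0.7,"x":0,"y":0,"z":0,"spin":0},{"hand":0.7,"x":0,"y":0,"z":0,"spin":0},{"hand":0.7,"x":0,"y":0,"z":0,"spin":0}]'
python3 - <<'E'
from h import *
a=np.load('pics/s4.npy');s=np.load('pics/s7.npy');b,_=read_camera('scene')
for i in(a,s,b):
    y=cv2.cvtColor(i,cv2.COLOR_RGB2HSV);Y=(y[...,0]>15)&(y[...,0]<35)&(y[...,1]>120);v,u=np.nonzero(Y[130:165,235:265]);print(u.mean()+235,v.mean()+130,len(u))
print(env.sign_off())
E
```

```text
time: 33.8
eef_pos: [296.6, -45.1, 263.9]
tool_rot: [1.379, 0.866, -0.755]
ft_force: [-0.2, -0.8, -0.0]
finger_gap: 59.8
248.19847328244276 146.76335877862596 131
248.27067669172934 146.7593984962406 133
248.19230769230768 146.83076923076922 130
the job is handed in; nothing more can be done
None
```

The carrier is hanging by its bail near the middle of the drying bar, and the lid is back on the empty dish. I handed the job in at about 34 s, and no verdict came back.

**How it was done**
- The moves only allow shifts and a spin about the vertical. I got a lean of about 30° by pushing against the arm's reach limit.
- My first attempt at the lean put joint 6 at its range limit above the dish. I backed off and redid it with the jaws turned half round.
- I then lifted the carrier by its tab, threaded the bail over the bar end, lowered it and let go. After that I took the lid by its knob and set it down.

**Last checks**
- **Carrier:** in the picture after release it sat level and within a few millimetres of where it should. The tab stayed within 0.1 pixel from release to hand-in.
- **Lid:** contact came 39 mm above the height at which I had gripped it, which is the seated height. The plate is level to within about 5 mm per metre in both depth views. The top view puts it at z 49 mm and the scene view at 47.5 mm, against 49 expected.
- **Lid position:** the two cameras disagreed by about 2 mm in y (-41.4 against -43.2). The dish was measured at about -44 before. I count this as measuring noise, because the lid went on with no sideways force.
- **Stand area:** a raw before-and-after comparison of that part of the picture showed a large change. I put it down to the arm or its shadow, since the tab had not moved, but I did not look at that picture.
- **Early force spike:** early on, before anything was grasped, the wrist force briefly read about 94 N (limit 120) when joints reached their range limits. There was no sign of contact.
- **Bystanders:** I planned paths clear of the bottles and the jar, but did not measure their positions again at the end.

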